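# Turn the drying beaker over and set it on the tray

## Robot

A 6-joint arm with a two-finger parallel gripper is mounted at the origin on the work surface. World frame = base frame: x ahead of the robot, y to its left, z up, the work surface at z = 0. Lengths are in mm, angles in rad, forces in N, time in s.
With the tool pointing down it reaches from about 275 to 725 mm from the base axis. Payload 5.6 kg.
Tool frame: the origin (TCP) lies at the very end of the fingers, on their centre line; the grasp point (between the pads) lies robot.tcp_to_grasp behind it (robot.tcp_to_grasp is the distance from the TCP to the grasp point, in mm); z points along the fingers, y is the line along which they close (so a half turn about z gives the same grasp; the last joint's range is limited). The gripper opens to 85 mm and grips with 20 to 120 N. Pads are 22 mm wide; open, the fingers measure 114 mm over their backs; the gripper's body (76 mm by 85 mm) begins 54 mm behind the grasp point. The pads swing forward as they close: fully open they stand 13 mm farther back than shut.
Start: joints at [1.464, 0.255, 0.108, 0, -1.424, -0.285], TCP at [209.992, 508.327, 231.283] pointing down, gripper open.
Joint ranges: [-2.95, 2.95], [-1.21, 1.97], [-1.09, 1.5], [-2.87, 1.71], [-2.94, -0.07], [-3.05, 3.05]. Speed limits (rad/s): [2.57, 2.57, 3.14, 3.14, 3.14, 3.14].

## Interface

Orientations are given as a unit quaternion [x, y, z, w].
In Python, from station import robot gives the robot as it stands.
- The arm moves only by the tool step_arm, never from a script. Its arguments are lists of equal length, an entry for each row: "delta_pos": the shift along the tool's x, y, z in mm, a list of three; "turn": the turn, a rotation vector about the tool's x, y, z in rad, a list of three. In form: {"delta_pos": [[dx, dy, dz], ...], "turn": [[rx, ry, rz], ...]}. A call has 1 to 10 rows; each row shifts and turns the commanded pose from where the row before left it, along the tool's axes as they then stand; what a row does not reach is not made up. A row lasts 1/10 s, in which the tool goes at most 50 mm and 8.59 degrees, less where a joint would pass 70% of its speed; a pose out of reach is approached as far as the arm can. A call with a gripper value outside its range is refused whole. "fingers" is the opening, from -1 (shut) to 1 (fully open), set as the call begins (left out, the last holds). The fingers move at their own pace and stop on an object; "grip_force" is the grip in N (left out, the last holds). Time passes only in rows, so rows that do not move let the fingers close. It gives the time, the measured TCP pose, the force, the opening and the grip force at its end, in the units of the state.
- robot.read_state(): the state, without advancing time (a new reading comes with each control period).
- robot.snapshot(name): name is "side" or "top" or "wrist"; returns the picture (420x560x3 uint8, blue, green, red); there is no depth.
- robot.get_calibration(name): a dict with "camera_matrix" (3x3 intrinsics, pixels), "dist_coeffs" ([k1, k2, p1, p2, k3] as OpenCV has them; the pictures are not rectified), "R" (3x3) and "t" (3): a world point X has camera coordinates R X + t. Camera axes: x right, y down, z forward; pixel columns grow to the right and rows downward; lengths in mm; the calibration is good to about 2 mm. A picture is of the moment at which its call begins: read the wrist's pose just before it. get_calibration takes no time and is no camera call; for the wrist camera it gives the pose at the moment of the call.
- robot.hand_in(): hands the job in; it is judged then, once.
Trained networks look in the newest picture that a camera, given by its name, has taken for a name from the list of things; names that differ only in an ending like _2 or _b are one class to them, and where a whole thing is asked for, a point or a joint stands for the part that bears it (a point fixed in the world has none). Each returns a list of dicts, best first, with "p" (0 to 1); they miss things now and then, are a little off and sometimes report something else, mostly with a low value. They report only what shows in the picture. A call takes as long as a camera call. They do not tell look-alikes from the thing itself.
- robot.boxes_of(camera, label): "at" ([x, y, z] in mm, in the coordinates of the camera as it stood for that picture, good to about 4 mm: the middle of the surface that is visible of it).
The state is a dict: "time": time; "joint_positions": joint angles; "dq": joint speeds; "tau": joint torques, N m; "tool_pos": TCP position; "eef_rot": TCP orientation; "ft_force": force on the tool from outside, world axes, zero at the start; "wrist_torque": the same for the moment, N m; "opening": finger opening in mm; "grasp_force": force on a finger pad.
Only numpy, scipy, OpenCV 4.12 (cv2) and the standard library are available. Lean on these libraries where they do the work, as an engineer would, in place of code of your own. Each camera call takes 0.05 s, during which the arm holds its last target. There are 200 camera calls.

## Task

A mixing beaker is drying mouth-down on the rubber mat. Turn it mouth-up and stand it well centred on the empty coaster in the tray, with its pouring lip pointing the same way as the lip of the beaker already in the tray. Set it down gently each time, without letting it drop, topple or bang, and leave everything else where it is.

Things in the scene. Friction and masses are not known exactly. Their poses are not given: they have to be found in the camera images.
- beaker: the beaker to turn over: white plastic, octagonal, 60 mm across flats, 76 mm tall, straight walls 3 mm thick, closed bottom 4 mm thick, about 0.1 kg. Origin: centre of the bottom's outside face; z points from bottom to mouth (down at the start), x from the axis to the pouring lip. Its flats, 25 mm wide, face x and every 45 degrees from it. At first the lip points to +y, give or take 30 degrees
- beaker_lip (a point): outer end of the beaker's pouring lip, a solid spout 16 mm wide and 5 mm high that sticks out 8 mm from the middle of one flat, 1 mm below the rim; this point is 38 mm from the axis and 72.5 mm from the bottom. The beaker lies steadily on any flat except this one
- beaker_rim (a point): centre of the beaker's mouth, 76 mm from its bottom
- model: the beaker already in the tray, a twin of the other one, standing mouth-up on the other coaster: origin at the centre of its underside, z up, x towards its pouring lip; the lip points roughly away from the robot. Not to be disturbed
- coaster_b: the empty coaster: a fixed cork disc 90 mm across and 4 mm thick, on the tray's floor; origin at the centre of its underside, 6 mm above the table, so its top is 10 mm above the table; x along the tray's length, roughly away from the robot
- coaster_a: the coaster under the other beaker, the same size; origin as the empty one's
- tray: plywood tray, fixed, 310 mm (x) by 130 mm (y), floor 6 mm thick, rim 14 mm high; origin at the centre of its underside. The two coasters' centres lie 70 mm either side of its centre along x
- mat: black ribbed rubber drying mat, fixed, 260 mm (x) by 220 mm (y), 3 mm thick; origin at the centre of its underside on the table. The beaker stands near its middle
- spoon: wooden spoon 180 mm long lying on the far side of the mat, along y; not to be disturbed
- carton: slim brown carton 190 x 32 x 22 mm lying along x between mat and tray; not to be disturbed
- tin: closed round aluminium tin, 86 mm across, 34 mm high, beyond the mat; not to be disturbed
- dropper: small clear bottle, 34 mm across, 95 mm high, standing beyond the carton; not to be disturbed
- jar: glass jar, 60 mm across, 70 mm high, to the right of the tray, farther from the robot; not to be disturbed
- brush: brush 170 mm long, lying to the right of the tray, nearer the robot; not to be disturbed
Mind the look-alikes: they are no part of the job. Leave any blue or purple look-alike of the beaker alone.

How it is judged:
By the outcome, as a careful person would: the job done as asked, in the order asked, and still so for the second after the job is handed in, with the robot touching nothing.
It also fails if it takes over 72 s, if anything falls off the work surface, if the arm or the gripper's body presses on something with over 40 N, if the wrist force passes 120 N, or if a joint passes its speed limit or range.

## Working session

There is one attempt and no reset: what is moved stays moved. The work goes in short steps, Python scripts to look and compute and a tool call to move; the robot and the scene stay as the last step left them, time stands still between calls to the robot, and variables do not carry over. Pictures are saved under pics/ and viewed, at most 12 in all, crops included, and the job is handed in when it is done.

Besides the shell and the picture viewer there is one more tool, called after "Emit:" by a JSON object that holds its "api" and its "payload", one argument or row to a line. step_arm: Moves the arm, as the interface text tells. Its arguments: {"type":"object","properties":{"delta_pos":{"type":"array"},"turn":{"type":"array"},"fingers":{"type":"number"},"grip_force":{"type":"number"}},"required":["delta_pos","turn"]}

```bash
ls; mkdir -p pics; python3 - <<'E'
from station import robot
import cv2,numpy as np
s=robot.read_state();print(s['time'],s['tool_pos'],s['eef_rot'],s['opening'],robot.tcp_to_grasp)
for c in ["top","side"]:
    im=robot.snapshot(c);cv2.imwrite(f"pics/{c}0.png",im)
    k=robot.get_calibration(c);R=np.array(k['R']);t=np.array(k['t'])
    print(c,np.round(-R.T@t),np.round(R[2],2),k['camera_matrix'][0][0])
    for l in ["beaker","beaker_lip","beaker_rim","model","coaster_b","tray","mat","carton","dropper","tin","jar","brush","spoon"]:
        r=robot.boxes_of(c,l)
        print(l,[(round(d['p'],2),np.round(R.T@(np.array(d['at'])-t)).tolist()) for d in r][:4])
E
```

```text
pics
0.0 [209.74934404 507.90057096 230.37093702] [ 9.80866253e-01 -1.94680366e-01 -1.71459495e-04  9.58617779e-04] 85.63851426094897 18.700000000000003
top [ 428.  -59. 1019.] [ 0.13 -0.   -0.99] 398.36236994591684
beaker [(0.84, [439.0, 350.0, 72.0]), (0.84, [308.0, 260.0, 78.0]), (0.78, [481.0, 165.0, 77.0])]
beaker_lip [(0.93, [441.0, 351.0, 78.0]), (0.7, [306.0, 261.0, 75.0]), (0.62, [482.0, 162.0, 78.0])]
beaker_rim [(0.81, [442.0, 351.0, 73.0]), (0.81, [304.0, 260.0, 73.0]), (0.64, [481.0, 160.0, 82.0])]
model [(0.61, [485.0, 163.0, 77.0])]
coaster_b [(0.89, [612.0, -238.0, 7.0]), (0.72, [489.0, -260.0, 13.0])]
tray [(0.89, [557.0, -255.0, 11.0])]
mat [(0.62, [496.0, 146.0, 5.0])]
carton []
dropper [(0.64, [781.0, -45.0, 59.0])]
tin [(0.62, [771.0, 68.0, 34.0])]
jar [(0.58, [631.0, -409.0, 71.0])]
brush [(0.79, [444.0, -438.0, 17.0])]
spoon [(0.89, [611.0, 208.0, 16.0])]
side [ 311. -578.  716.] [ 0.27  0.62 -0.73] 380.6785361517519
beaker [(0.86, [480.0, 144.0, 62.0]), (0.81, [442.0, 344.0, 53.0]), (0.66, [304.0, 250.0, 53.0]), (0.54, [631.0, -262.0, 52.0])]
beaker_lip [(0.94, [440.0, 346.0, 53.0]), (0.91, [301.0, 248.0, 53.0]), (0.68, [480.0, 145.0, 64.0]), (0.28, [548.0, -276.0, 6.0])]
beaker_rim [(0.74, [439.0, 348.0, 56.0]), (0.69, [475.0, 147.0, 61.0]), (0.6, [303.0, 245.0, 58.0]), (0.19, [629.0, -262.0, 56.0])]
model [(0.8, [629.0, -262.0, 55.0]), (0.66, [555.0, -80.0, 22.0])]
coaster_b [(0.76, [493.0, -259.0, 10.0]), (0.73, [610.0, -277.0, 6.0]), (0.27, [490.0, 122.0, 6.0])]
tray [(0.74, [483.0, 148.0, 64.0]), (0.55, [548.0, -276.0, 4.0])]
mat [(0.95, [488.0, 125.0, 2.0])]
carton [(0.59, [552.0, -78.0, 24.0])]
dropper [(0.65, [784.0, -55.0, 55.0])]
tin [(0.65, [775.0, 57.0, 32.0])]
jar [(0.93, [630.0, -424.0, 70.0])]
brush [(0.66, [476.0, -436.0, 23.0]), (0.25, [485.0, 126.0, 5.0])]
spoon [(0.73, [478.0, 147.0, 60.0]), (0.54, [609.0, 169.0, 22.0])]
```

View pics/top0.png

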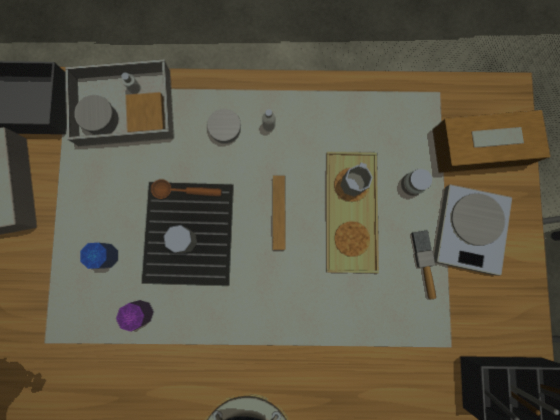

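View pics/side0.png

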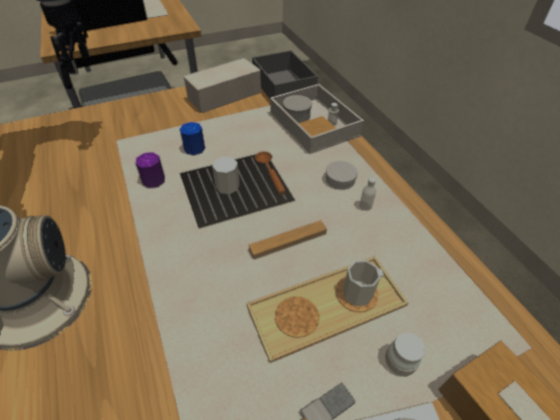

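Top view: white upside-down beaker at px (177,238) on the mat, model at (357,180) and empty coaster at (352,238) in the tray. Blue and purple look-alikes are at (93,255) and (130,316). Side view agrees. Next I move towards the beaker's left side, to see the lip with the wrist camera.

```bash
cat > h.py <<'E'
from station import robot
import cv2,numpy as np,json
from scipy.spatial.transform import Rotation as Ro
def log():
    s=robot.read_state()
    with open('log.jsonl','a') as f: f.write(json.dumps([list(map(float,s[k])) for k in('joint_positions','tool_pos','eef_rot')])+'\n')
    return s
def cal(c):
    k=robot.get_calibration(c);return [np.array(k[x],float) for x in('camera_matrix','dist_coeffs','R','t')]
def proj(C,X):
    return cv2.projectPoints(np.array(X,float).reshape(-1,1,3),cv2.Rodrigues(C[2])[0],C[3],C[0],C[1])[0][:,0]
def back(C,uv,z):
    n=cv2.undistortPoints(np.array(uv,float).reshape(-1,1,2),C[0],C[1])[:,0]
    d=np.c_[n,np.ones(len(n))]@C[2]; o=-C[2].T@C[3]
    return o+d*((z-o[2])/d[:,2])[:,None]
E
python3 - <<'E'
from h import *
s=log()
C=cal('wrist'); T=Ro.from_quat(s['eef_rot']).as_matrix()
print('cam in tool: axes\n',np.round(T.T@C[2].T,3),'pos',np.round(T.T@(-C[2].T@C[3]-s['tool_pos']),1),C[0][0,0],C[1])
print(np.round(T,3))
print([x for x in dir(robot) if x[0]!='_'])
E
```

```text
cam in tool: axes
 [[ 0.    -0.963 -0.269]
 [ 1.     0.     0.   ]
 [-0.    -0.269  0.963]] pos [  68.4   -0.4 -142.6] 311.4945743730221 [-0.04396807  0.          0.          0.          0.        ]
[[ 0.924 -0.382  0.   ]
 [-0.382 -0.924 -0.   ]
 [ 0.     0.    -1.   ]]
['IKError', 'boxes_of', 'get_calibration', 'hand_in', 'read_state', 'snapshot', 'tcp_to_grasp']
```

Emit:
{"api": "step_arm", "payload": {
  "delta_pos": [
    [34,16,0],
    [34,16,0],
    [34,16,0],
    [34,16,0],
    [34,16,0],
    [34,16,0],
    [36,15,0],
    [36,15,0],
    [0,0,0],
    [0,0,0]
  ],
  "turn": [
    [0,0,0],
    [0,0,0],
    [0,0,0],
    [0,0,0],
    [0,0,0],
    [0,0,0],
    [0,0,0],
    [0,0,0],
    [0,0,0],
    [0,0,0]
  ]
}}

```text
time: 2.4
tool_pos: [417.4, 285.9, 231.2]
eef_rot: [0.981, -0.196, -0.0, -0.0]
ft_force: [0.0, -0.1, -0.4]
opening: 85.3
grasp_force: 0.0
```

```bash
python3 - <<'E'
from h import *
s=log();print(s['time'],s['tool_pos'],s['joint_positions'])
C=cal('wrist');im=robot.snapshot('wrist');cv2.imwrite('pics/w1.png',im)
for l in ["beaker","beaker_lip"]:
    print(l,[(round(d['p'],2),np.round(C[2].T@(np.array(d['at'])-C[3])).tolist()) for d in robot.boxes_of('wrist',l)])
np.savez('w1.npz',*C)
E
```

```text
2.4 [417.37835343 285.93773617 231.23028847] [ 9.10640417e-01  1.67601613e-01 -3.50852791e-03 -1.75731962e-04
 -1.39965866e+00  2.66330146e-01]
beaker [(0.87, [488.0, 171.0, 80.0]), (0.8, [313.0, 266.0, 76.0]), (0.66, [446.0, 354.0, 76.0])]
beaker_lip [(0.97, [484.0, 173.0, 76.0]), (0.78, [316.0, 272.0, 79.0]), (0.7, [443.0, 359.0, 76.0])]
```

View pics/w1.png

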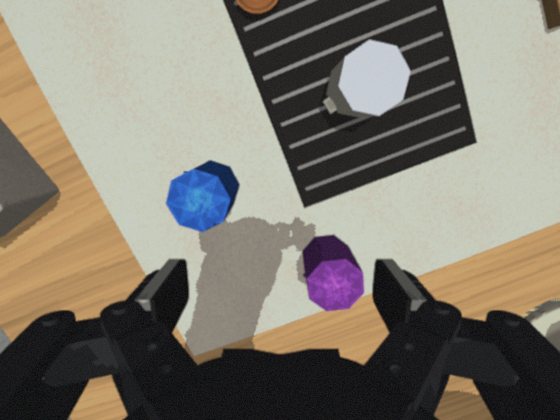

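The wrist view shows the white bottom face at px (375,78) and the lip at (331,104), pointing to image lower left. Next: fit the beaker's octagon pose, and measure coaster, tray and model from the top and side views.

```bash
cat >> h.py <<'E'
from scipy.optimize import least_squares
def octfit(C,im,seed,z,thr,R0=30/np.cos(np.pi/8)):
    g=cv2.cvtColor(im,cv2.COLOR_BGR2GRAY)
    m=(g>thr).astype(np.uint8); n,lab=cv2.connectedComponents(m,connectivity=4)
    mm=(lab==lab[int(seed[1]),int(seed[0])]).astype(np.uint8)
    c=max(cv2.findContours(mm,cv2.RETR_EXTERNAL,cv2.CHAIN_APPROX_NONE)[0],key=len)[:,0]
    P=back(C,c,z)[:,:2]
    def f(p):
        d=P-p[:2];a=np.arctan2(d[:,1],d[:,0])-p[2]
        a=(a+np.pi/8)%(np.pi/4)-np.pi/8
        return np.hypot(*d.T)*np.cos(a)-p[3]
    best=min((least_squares(f,[*P.mean(0),y,30],loss='soft_l1') for y in np.radians([0,11,22,33])),key=lambda r:r.cost)
    return best.x,np.sqrt((best.fun**2).mean()),len(c)
E
python3 - <<'E'
from h import *
im=cv2.imread('pics/w1.png');C=list(np.load('w1.npz').values())
for thr in (150,170):
    x,e,n=octfit(C,im,(375,78),79,thr);print('wrist',np.round(x[:2],1),np.degrees(x[2])%45,x[3],e,n)
L=back(C,[(331,104)],6)[0];print('lip',L,'dir',np.degrees(np.arctan2(*(L[:2]-x[:2])[::-1])),np.hypot(*(L[:2]-x[:2])))
T=cal('top');it=cv2.imread('pics/top0.png')
for thr in (150,170):
    x,e,n=octfit(T,it,(177,238),79,thr);print('top',np.round(x[:2],1),np.degrees(x[2])%45,x[3],e,n)
print('proj of x into top',proj(T,[[488,165,79]]))
# coaster in top: orange colour
for nm,c in(('top',T),('side',cal('side'))):
    img=cv2.imread(f'pics/{nm}0.png');h=cv2.cvtColor(img,cv2.COLOR_BGR2HSV)
    p=proj(c,[[490,-260,10]])[0];print(nm,p,h[int(p[1]),int(p[0])])
    m=((h[...,0]<16)&(h[...,1]>110)).astype(np.uint8)
    m=cv2.morphologyEx(m,cv2.MORPH_CLOSE,np.ones((5,5)))
    n,lab=cv2.connectedComponents(m);mm=(lab==lab[int(p[1]),int(p[0])]).astype(np.uint8)
    ct=max(cv2.findContours(mm,0,1)[0],key=len)[:,0]
    P=back(c,ct,10)[:,:2].astype(np.float32);print(cv2.minEnclosingCircle(P),cv2.fitEllipse(P))
S=[cv2.resize(it[140:285,315:395],None,fx=4,fy=4,interpolation=cv2.INTER_CUBIC)]
si=cv2.imread('pics/side0.png')
S.append(cv2.resize(si[250:360,240:410],(460,300),interpolation=cv2.INTER_CUBIC))
cv=np.zeros((580,790,3),np.uint8);cv[:580,:320]=S[0];cv[:300,325:785]=S[1];cv2.imwrite('pics/crop1.png',cv)
E
```

```text
wrist [485. 168.] 11.139569537517781 29.655717232579228 0.27994094928046376 207
wrist [485.1 168. ] 11.427239533315047 29.328028196383574 0.2565276604499323 204
lip [478.48185251 198.97015399   6.        ] dir 102.03570213474671 31.706799346676366
top [613.4 -75.7] 5.7147779666338465 664.887326760773 97.88284932271326 1956
top [613.4 -75.7] 5.7147779666338465 664.887326760773 97.88284932271326 1956
proj of x into top [[177.98048361 236.4991789 ]]
top [352.50609374 239.49083326] [ 16 152 114]
((662.9625854492188, -77.59259033203125), 895.673828125) ((614.0617065429688, -78.70066833496094), (1255.3115234375, 1724.5377197265625), 0.5814905762672424)
side [295.48052074 316.81062103] [ 16 141 154]
((492.18927001953125, -258.6280212402344), 41.707427978515625) ((491.29376220703125, -255.77587890625), (73.68990325927734, 75.85616302490234), 68.07960510253906)
```

View pics/crop1.png

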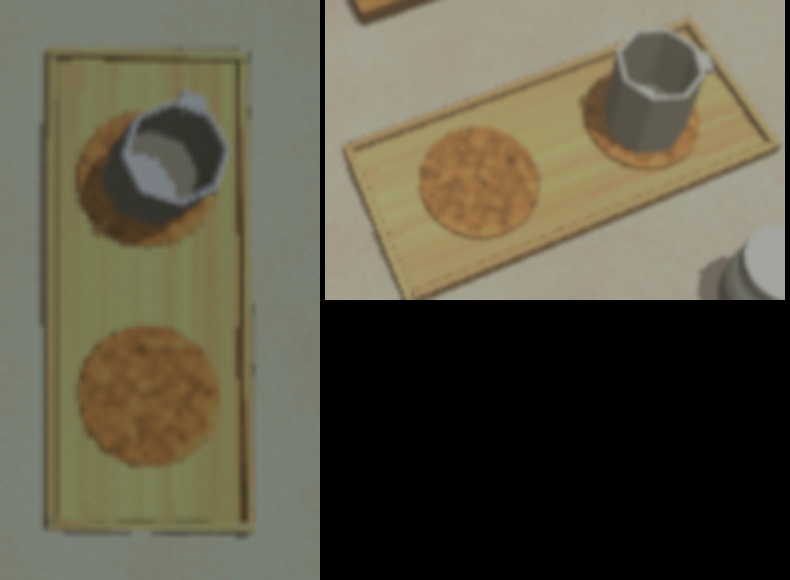

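Emit:
{"api": "step_arm", "payload": {
  "delta_pos": [
    [0,0,-10],
    [0,0,-10],
    [0,0,-10],
    [0,0,-10],
    [0,0,-10],
    [0,0,0]
  ],
  "turn": [
    [0.14,0,0],
    [0.14,0,0],
    [0.14,0,0],
    [0.14,0,0],
    [0.14,0,0],
    [0,0,0]
  ]
}}

```text
time: 3.15
tool_pos: [410.3, 272.5, 279.1]
eef_rot: [0.92, -0.184, 0.067, -0.339]
ft_force: [-0.7, 0.5, 0.4]
opening: 85.6
grasp_force: 0.0
```

```bash
python3 -c "
from h import *
s=log();print(s['tool_pos'],s['joint_positions'])"
```

```text
[410.33459839 272.51818812 279.10758646] [ 0.61248296 -0.19064742 -0.28297558 -0.45605596 -0.90790288  0.74223493]
```

Emit:
{"api": "step_arm", "payload": {
  "delta_pos": [
    [0,0,0],
    [0,0,0],
    [0,0,0],
    [0,0,0],
    [0,0,0],
    [0,0,0]
  ],
  "turn": [
    [0,0.14,0],
    [0,0.14,0],
    [0,0.14,0],
    [0,0.14,0],
    [0,0.14,0],
    [0,0,0]
  ]
}}

```text
time: 3.75
tool_pos: [426.7, 236.8, 262.7]
eef_rot: [0.903, -0.263, 0.225, -0.254]
ft_force: [-0.2, -0.3, -0.6]
opening: 85.6
grasp_force: 0.0
```

```bash
python3 -c "
from h import *
s=log();print(s['tool_pos'],s['joint_positions'])"
```

```text
[426.65347573 236.8402382  262.69195444] [ 0.99887489 -0.34489699 -0.77680487  0.53201157 -0.55960254 -0.36668556]
```

Emit:
{"api": "step_arm", "payload": {
  "delta_pos": [
    [0,0,0],
    [0,0,0],
    [0,0,0],
    [0,0,0],
    [0,0,0],
    [0,0,0],
    [0,0,0]
  ],
  "turn": [
    [-0.14,0,0],
    [-0.14,0,0],
    [-0.14,0,0],
    [-0.14,0,0],
    [-0.14,0,0],
    [-0.14,0,0],
    [0,0,0]
  ]
}}

```text
time: 4.45
tool_pos: [428.2, 240.3, 259.4]
eef_rot: [0.929, -0.331, 0.092, 0.139]
ft_force: [-0.4, -0.3, -1.5]
opening: 85.5
grasp_force: 0.0
```

```bash
cat >> h.py <<'E'
def Rx(a):return Ro.from_euler('x',a).as_matrix()
def Ry(a):return Ro.from_euler('y',a).as_matrix()
def Rz(a):return Ro.from_euler('z',a).as_matrix()
def chain(q,s4=-1):
    A=Rz(q[0]);B=A@Ry(q[1]);Cc=B@Ry(-q[2]);D=Cc@Rx(s4*q[3]);E=D@Ry(-q[4]);F=E@Rx(-q[5])
    return A,B,Cc,D,E,F
RT=None
E
python3 - <<'E'
from h import *
s=log();print(s['time'],s['tool_pos'],s['joint_positions'])
D=[json.loads(l) for l in open('log.jsonl')]
for s4 in(-1,1):
    print(s4)
    for q,p,r in D: print(np.round(chain(q,s4)[5].T@Ro.from_quat(r).as_matrix(),3).tolist())
    M=[];b=[]
    for q,p,r in D:
        A,B,Cc,Dd,E,F=chain(q,s4)
        z=np.array([[0,0,1.]]).T
        M.append(np.c_[z,A[:,0],B[:,2],B[:,1],Cc[:,0],Cc[:,2],Dd[:,1],E[:,0]]);b.append(p)
    M=np.vstack(M);b=np.hstack(b);x,_,rk,sv=np.linalg.lstsq(M,b,rcond=1e-6)
    print(np.round(x,1),rk,np.round(sv,3),np.round(M@x-b,2))
E
```

```text
4.45 [428.2190381  240.2674313  259.44579046] [ 1.01164631  0.22322331 -0.00372262  0.23844263 -1.58214094 -0.15182091]
-1
[[0.0, 0.0, 1.0], [-1.0, 0.0, 0.0], [-0.0, -1.0, 0.0]]
[[0.0, -0.0, 1.0], [-1.0, 0.0, 0.0], [-0.0, -1.0, -0.0]]
[[-0.0, -0.0, 1.0], [-1.0, 0.0, 0.0], [-0.0, -1.0, -0.0]]
[[0.0, 0.0, 1.0], [-1.0, 0.0, 0.0], [-0.0, -1.0, 0.0]]
[[-0.0, 0.0, 1.0], [-1.0, 0.0, 0.0], [0.0, -1.0, 0.0]]
[ 148.2    0.   520.7    0.   400.8    0.  -154.4  362.1] 8 [4.371 3.187 3.107 0.813 0.534 0.339 0.126 0.073] [-0. -0. -0. -0. -0. -0. -0. -0.  0. -0. -0.  0. -0. -0.  0.]
1
[[-0.0, 0.0, 1.0], [-1.0, -0.0, -0.0], [0.0, -1.0, 0.0]]
[[0.0, 0.0, 1.0], [-1.0, 0.0, 0.0], [-0.0, -1.0, 0.0]]
[[0.587, 0.283, 0.759], [-0.722, 0.607, 0.332], [-0.367, -0.743, 0.56]]
[[-0.516, -0.05, 0.855], [-0.504, -0.789, -0.35], [0.692, -0.612, 0.383]]
[[-0.454, 0.071, 0.888], [-0.891, -0.011, -0.454], [-0.022, -0.997, 0.068]]
[ 654.7 1200.2 -391.   102.6 -592.1 -392.6 -265.7 -276.3] 8 [4.371 3.187 3.107 0.813 0.534 0.339 0.126 0.073] [  1.21 -70.02  19.6    8.63  -3.09  28.2   28.38 -13.19 -17.81 -33.66
   2.77   5.7   23.    64.51 -35.68]
```

```bash
cat >> h.py <<'E'
LO=np.array([-2.95,-1.21,-1.09,-2.87,-2.94,-3.05]);HI=np.array([2.95,1.97,1.5,1.71,-.07,3.05])
RT=np.array([[0,0,1],[-1,0,0],[0,-1,0.]])
def fk(q):
    A,B,C,D,E,F=chain(q)
    return F@RT,np.array([0,0,148.2])+520.7*B[:,2]+400.8*C[:,0]-154.4*D[:,1]+362.1*E[:,0]
def wristpos(q):
    A,B,C,D,E,F=chain(q);e=np.array([0,0,148.2])+520.7*B[:,2];w=e+400.8*C[:,0]
    return e,w,w-154.4*D[:,1]
def ik(R,p,seeds=None,m=.05):
    az=np.arctan2(p[1],p[0]);best=None
    if seeds is None: seeds=[[az+o,.3,0,a,-1.2,b] for o in(.3,) for a in(-1.2,0,1.2) for b in(-2,0,2)]
    for s in seeds:
        f=lambda q:(lambda T:np.r_[(T[1]-p)/300,Ro.from_matrix(T[0].T@R).as_rotvec()])(fk(q))
        r=least_squares(f,np.clip(s,LO+m+.01,HI-m-.01),bounds=(LO+m,HI-m),max_nfev=40)
        if r.cost<1e-8:
            mg=min((r.x-LO).min(),(HI-r.x).min())
            if best is None or mg>best[1]: best=(r.x,mg)
            if mg>.25: break
    return best
def az(a):return np.array([np.cos(a),np.sin(a),0])
def grip(h,sg,eta,s):  # tool in beaker frame; h=azimuth of horiz part, eta=angle of t towards mouth
    H=az(h);z=np.array([0,0,1.]);t=np.cos(eta)*H+np.sin(eta)*z;y=sg*np.cross(z,H)
    R=np.c_[np.cross(y,t),y,t];return R,s*z+18.7*t
def bk_up(yaw,p):return Rz(yaw),np.array(p,float)
def bk_down(yaw,p):  # p=bottom centre (top), lip azimuth yaw
    x=az(yaw);z=np.array([0,0,-1.]);return np.c_[x,np.cross(z,x),z],np.array(p,float)
def bk_lie(theta,h,mid): # z_b along theta, azimuth h faces down; mid=mid of axis
    zb=az(theta);dn=np.array([0,0,-1.]);W=np.c_[dn,np.cross(zb,dn),zb]  # frame whose x=H
    R=W@Rz(h).T;return R,np.array(mid,float)-38*zb
def mul(a,b):return a[0]@b[0],a[0]@b[1]+a[1]
E
cat > search.py <<'E'
from h import *
from multiprocessing import Pool
d=np.radians
BD=bk_down(d(101.3),[485,168,79]);FIN=lambda:bk_up(d(-10),[490,-258,10])
MID=[470,150,33]
AL=(35,45,55)
def one(a):
    h,sg,al=a;out=[]
    lie2={}
    st=ik(*mul(BD,grip(d(h),sg,d(al),38)))
    fi=ik(*mul(FIN(),grip(d(h),sg,-d(90-al),38)))   # lie depression al, final 90-al
    L1={};L2={}
    for th in range(0,360,20):
        B=bk_lie(d(th),d(h),MID)
        if st: L1[th]=ik(*mul(B,grip(d(h),sg,d(al),38)))
        if fi: L2[th]=ik(*mul(B,grip(d(h),sg,-d(90-al),38)))
    return a,st,fi,L1,L2
if __name__=='__main__':
    with Pool() as p: res=p.map(one,[(h,sg,al) for h in range(45,360,45) for sg in(1,-1) for al in AL],chunksize=1)
    import pickle;pickle.dump(res,open('res.pkl','wb'))
    cand=[]
    for a,st,_,L1,_ in res:
        if not st: continue
        for b,_,fi,_,L2 in res:
            if b[0]!=a[0] or not fi: continue
            for th in L1:
                if L1[th] and L2.get(th):
                    qs=[st[0],L1[th][0],L2[th][0],fi[0]];mg=min(st[1],L1[th][1],L2[th][1],fi[1])
                    mv=abs(qs[1]-qs[0]).max()+abs(qs[3]-qs[2]).max()
                    cam=[]
                    for q in qs:
                        R,p=fk(q);c=p+R@[68,0,-142];cam.append(c[2])
                    if mg<.15 or min(cam)<60: continue
                    cand.append((mv-min(mg,.4)*2,a,b,th,round(mg,2),np.round(cam).tolist(),[np.round(q,2).tolist() for q in qs]))
    cand.sort(key=lambda c:c[0]);print(len(cand))
    for c in cand[:12]: print(c)
E
time python3 search.py
```

```text
773
(np.float64(2.8420966039496456), (45, -1, 55), (45, 1, 35), 60, np.float64(0.47), [103.0, 159.0, 159.0, 110.0], [[0.31, 0.22, -0.45, -0.78, -0.54, -0.29], [-0.18, 0.38, -0.48, -1.36, -0.91, -2.47], [0.78, 0.87, 0.11, 0.22, -1.74, -1.38], [-0.61, 0.39, -0.17, -0.74, -0.93, 0.09]])
(np.float64(2.8653958862226476), (45, -1, 55), (45, 1, 35), 40, np.float64(0.42), [103.0, 159.0, 159.0, 110.0], [[0.31, 0.22, -0.45, -0.78, -0.54, -0.29], [-0.2, 0.3, -0.67, -1.71, -0.71, -2.33], [0.65, 0.93, 0.3, 0.04, -1.9, -1.53], [-0.61, 0.39, -0.17, -0.74, -0.93, 0.09]])
(np.float64(2.886446504994831), (45, -1, 55), (45, -1, 55), 240, np.float64(0.45), [103.0, 159.0, 95.0, 174.0], [[0.31, 0.22, -0.45, -0.78, -0.54, -0.29], [0.78, 0.87, 0.11, 0.22, -1.74, -1.38], [0.23, 0.23, -0.46, -0.82, -0.61, -0.13], [-0.88, 0.52, -0.15, -1.11, -1.15, -2.6]])
(np.float64(2.9128981981756397), (45, -1, 55), (45, 1, 35), 80, np.float64(0.47), [103.0, 159.0, 159.0, 110.0], [[0.31, 0.22, -0.45, -0.78, -0.54, -0.29], [-0.14, 0.49, -0.28, -1.12, -1.14, -2.48], [0.9, 0.79, -0.14, 0.4, -1.54, -1.28], [-0.61, 0.39, -0.17, 
[... 1600 characters left out ...]
82, -0.61, -0.13], [0.78, 0.87, 0.11, 0.22, -1.74, -1.38], [-0.61, 0.39, -0.17, -0.74, -0.93, 0.09]])
(np.float64(3.0624282084943486), (45, -1, 55), (45, 1, 35), 120, np.float64(0.36), [103.0, 159.0, 159.0, 110.0], [[0.31, 0.22, -0.45, -0.78, -0.54, -0.29], [0.02, 0.7, 0.11, -0.8, -1.58, -2.39], [1.06, 0.57, -0.73, 0.9, -1.11, -1.32], [-0.61, 0.39, -0.17, -0.74, -0.93, 0.09]])
(np.float64(3.0741917419663682), (45, -1, 55), (45, 1, 45), 60, np.float64(0.47), [103.0, 159.0, 168.0, 87.0], [[0.31, 0.22, -0.45, -0.78, -0.54, -0.29], [-0.18, 0.38, -0.48, -1.36, -0.91, -2.47], [0.77, 0.76, 0.02, 0.2, -1.59, -1.37], [-0.75, 0.44, -0.15, -0.94, -1.03, 0.33]])
real	1m3.027s
user	3m56.883s
sys	0m0.512s
```

```bash
cat > pick.py <<'E'
from h import *
import pickle
res=pickle.load(open('res.pkl','rb'));cand=[]
for a,st,_,L1,_ in res:
    if not st or not 90<=a[0]<=270: continue
    for b,_,fi,_,L2 in res:
        if b[0]!=a[0] or not fi: continue
        for th in L1:
            if L1[th] and L2.get(th):
                qs=[st[0],L1[th][0],L2[th][0],fi[0]];mg=min(st[1],L1[th][1],L2[th][1],fi[1])
                mv=abs(qs[1]-qs[0]).max()+abs(qs[3]-qs[2]).max()+.5*abs(qs[2]-qs[1]).max()
                cam=[];w=[];tz=[]
                for q in qs:
                    R,p=fk(q);cam.append((p+R@[68,0,-142])[2]);w.append(min(x[2] for x in wristpos(q)));tz.append(np.degrees(np.arctan2(R[1,2],R[0,2])))
                if mg<.2 or min(cam)<85: continue
                cand.append((round(mv-min(mg,.4)*2,2),a,b,th,round(mg,2),np.round(cam).tolist(),np.round(w).tolist(),np.round(tz).tolist(),[np.round(q,2).tolist() for q in qs]))
cand.sort(key=lambda c:c[0]);print(len(cand))
for c in cand[:10]: print(c)
E
python3 pick.py
```

```text
159
(np.float64(4.14), (180, 1, 35), (180, 1, 45), 80, np.float64(0.72), [167.0, 95.0, 168.0, 87.0], [195.0, 314.0, 241.0, 289.0], [-79.0, 80.0, -100.0, 170.0], [[1.01, 0.7, -0.37, 0.62, -1.35, -1.23], [0.15, 0.33, -0.31, -0.78, -0.88, 0.17], [0.88, 0.69, -0.2, 0.36, -1.41, -1.25], [-0.19, 0.91, 0.46, 0.01, -1.9, 1.59]])
(np.float64(4.2), (180, 1, 35), (180, 1, 35), 80, np.float64(0.72), [167.0, 95.0, 159.0, 110.0], [195.0, 314.0, 194.0, 328.0], [-79.0, 80.0, -100.0, 170.0], [[1.01, 0.7, -0.37, 0.62, -1.35, -1.23], [0.15, 0.33, -0.31, -0.78, -0.88, 0.17], [0.9, 0.79, -0.14, 0.4, -1.54, -1.28], [-0.19, 0.79, 0.31, 0.01, -1.7, 1.59]])
(np.float64(4.22), (180, 1, 35), (180, 1, 45), 60, np.float64(0.54), [167.0, 95.0, 168.0, 87.0], [195.0, 314.0, 254.0, 289.0], [-79.0, 60.0, -120.0, 170.0], [[1.01, 0.7, -0.37, 0.62, -1.35, -1.23], [0.23, 0.23, -0.46, -0.82, -0.61, -0.13], [0.77, 0.76, 0.02, 0.2, -1.59, -1.37], [-0.19, 0.91, 0.46, 0.01, -1.9, 1.59]])
(np.float64(4.23), (180, 1, 35), (180, 1, 35), 60, np.float64(0.54), [167.0, 95.0, 159.0, 110.0], [195.0, 314.0, 206.0, 328.0], [-79.0, 60.0
[... 1429 characters left out ...]
0.88, 0.17], [0.06, 0.85, 0.03, 0.44, -1.63, -1.2]])
(np.float64(4.36), (270, -1, 55), (270, -1, 55), 240, np.float64(0.41), [103.0, 159.0, 95.0, 174.0], [322.0, 206.0, 314.0, 204.0], [-169.0, -120.0, 60.0, -100.0], [[0.51, 0.74, 0.25, -0.18, -1.67, 1.29], [0.78, 0.87, 0.11, 0.22, -1.74, -1.38], [0.23, 0.23, -0.46, -0.82, -0.61, -0.13], [0.18, 0.57, -0.68, 1.04, -1.09, -1.24]])
(np.float64(4.37), (180, 1, 35), (180, 1, 45), 100, np.float64(0.64), [167.0, 95.0, 168.0, 87.0], [195.0, 314.0, 234.0, 289.0], [-79.0, 100.0, -80.0, 170.0], [[1.01, 0.7, -0.37, 0.62, -1.35, -1.23], [0.15, 0.43, -0.17, -0.7, -1.11, 0.39], [0.97, 0.59, -0.45, 0.56, -1.21, -1.18], [-0.19, 0.91, 0.46, 0.01, -1.9, 1.59]])
```

```bash
cat >> h.py <<'E'
def emit(Ts,cur,pr=1.,rr=.01):
    """Ts: list of (R,p) per row; cur: start pose. prints tool-frame rows with error feedback"""
    R,p=cur[0].copy(),np.array(cur[1]);D=[];V=[]
    for T in Ts:
        d=np.round(R.T@(T[1]-p)/pr)*pr;v=np.round(Ro.from_matrix(R.T@T[0]).as_rotvec()/rr)*rr
        p=p+R@d;R=R@Ro.from_rotvec(v).as_matrix();D.append([round(float(x),2)+0 for x in d]);V.append([round(float(x),3)+0 for x in v])
    for i in range(0,len(D),10): print('DP',json.dumps(D[i:i+10]));print('TN',json.dumps(V[i:i+10]))
    print('max',max(np.linalg.norm(d) for d in D),max(np.linalg.norm(v) for v in V),'end',np.round(p,1))
    return R,p
def jrows(q0,q1,vr=.12,vt=35,jm=.13):
    for n in range(2,60):
        u=np.linspace(0,1,n+1);u=u*u*(3-2*u)*.5+u*.5
        Q=[q0+(q1-q0)*x for x in u];T=[fk(q) for q in Q]
        if all(np.linalg.norm(a[1]-b[1])<vt and Ro.from_matrix(a[0].T@b[0]).magnitude()<vr for a,b in zip(T,T[1:])) and max(abs(np.diff(Q,axis=0)).max(0))<jm: break
    return Q[1:],T[1:]
def lin(T0,T1,n):
    w=Ro.from_matrix(T0[0].T@T1[0]).as_rotvec()
    return [(T0[0]@Ro.from_rotvec(w*x).as_matrix(),T0[1]+(T1[1]-T0[1])*x) for x in np.linspace(0,1,n+1)[1:]]
def shift(T,d):return T[0],T[1]+T[0]@np.array(d,float)   # tool-frame shift
def up(T,z):return T[0],T[1]+[0,0,z]
def now():
    s=log();print('t',s['time'],'q',np.round(s['joint_positions'],3),'p',np.round(s['tool_pos'],1),'f',np.round(s['ft_force'],1),'open',round(s['opening'],1),'gf',round(s['grasp_force'],1))
    return np.array(s['joint_positions']),(Ro.from_quat(s['eef_rot']).as_matrix(),np.array(s['tool_pos'])),s
def ik1(T,q):
    r=ik(*T,seeds=[q]);print('ik',None if r is None else (np.round(r[0],2),round(r[1],2)));return r[0]
d2=np.radians
BD=bk_down(d2(101.3),[485,168,79]);G1=grip(d2(270),-1,d2(55),34)
MID=[480,150,33];LIE=bk_lie(d2(260),d2(270),MID);G2=grip(d2(270),-1,-d2(35),38)
E
python3 - <<'E'
from h import *
q,T,s=now()
G=mul(BD,G1);P=shift(G,[0,0,-90]);print('grasp',np.round(G[1],1))
qg=ik1(G,[.51,.74,.25,-.18,-1.67,1.29]);qp=ik1(P,qg)
Q,Ts=jrows(q,qp);print(len(Ts),'minz',min(t[1][2] for t in Ts),[np.round(t[1]).tolist() for t in Ts[::3]])
print('camz',[round((t[1]+t[0]@[68,0,-142])[2]) for t in Ts[::3]])
emit(Ts+[Ts[-1]],T)
E
```

```text
t 4.45 q [ 1.012  0.223 -0.004  0.238 -1.582 -0.152] p [428.2 240.3 259.4] f [-0.4 -0.3 -1.5] open 85.5 gf 0.0
grasp [474.5 165.9  29.7]
ik (array([ 0.51,  0.73,  0.26, -0.18, -1.68,  1.29]), np.float64(1.24))
ik (array([ 0.49,  0.77,  0.53, -0.18, -1.91,  1.27]), np.float64(0.97))
14 minz 103.40554075766408 [[432.0, 238.0, 254.0], [449.0, 230.0, 225.0], [474.0, 216.0, 186.0], [500.0, 198.0, 144.0], [521.0, 180.0, 111.0]]
camz [404, 364, 303, 239, 191]
DP [[2.0, -2.0, 6.0], [4.0, -3.0, 9.0], [4.0, -4.0, 10.0], [6.0, -4.0, 11.0], [8.0, -4.0, 12.0], [9.0, -4.0, 13.0], [11.0, -3.0, 12.0], [13.0, -2.0, 12.0], [14.0, 0.0, 12.0], [13.0, 2.0, 10.0]]
TN [[-0.02, -0.02, -0.04], [-0.03, -0.03, -0.05], [-0.03, -0.04, -0.07], [-0.02, -0.05, -0.07], [-0.02, -0.05, -0.08], [-0.02, -0.06, -0.09], [0.0, -0.07, -0.09], [0.01, -0.06, -0.09], [0.01, -0.06, -0.09], [0.03, -0.05, -0.09]]
DP [[13.0, 4.0, 9.0], [12.0, 4.0, 8.0], [9.0, 6.0, 6.0], [7.0, 4.0, 4.0], [0.0, 0.0, 0.0]]
TN [[0.03, -0.05, -0.08], [0.03, -0.04, -0.07], [0.02, -0.03, -0.06], [0.03, -0.02, -0.05], [0.0, 0.0, 0.0]]
max 18.439088914585774 0.1140175425099138 end [524.6 176.2 103.6]
```

Emit:
{"api": "step_arm", "payload": {
  "delta_pos": [
    [2,-2,6],
    [4,-3,9],
    [4,-4,10],
    [6,-4,11],
    [8,-4,12],
    [9,-4,13],
    [11,-3,12],
    [13,-2,12],
    [14,0,12],
    [13,2,10]
  ],
  "turn": [
    [-0.02,-0.02,-0.04],
    [-0.03,-0.03,-0.05],
    [-0.03,-0.04,-0.07],
    [-0.02,-0.05,-0.07],
    [-0.02,-0.05,-0.08],
    [-0.02,-0.06,-0.09],
    [0,-0.07,-0.09],
    [0.01,-0.06,-0.09],
    [0.01,-0.06,-0.09],
    [0.03,-0.05,-0.09]
  ],
  "fingers": 1
}}

```text
time: 5.45
tool_pos: [501.4, 196.9, 148.7]
eef_rot: [0.97, -0.009, -0.217, 0.106]
ft_force: [0.0, 0.1, 0.0]
opening: 85.1
grasp_force: 0.0
```

Emit:
{"api": "step_arm", "payload": {
  "delta_pos": [
    [13,4,9],
    [12,4,8],
    [9,6,6],
    [7,4,4],
    [0,0,0]
  ],
  "turn": [
    [0.03,-0.05,-0.08],
    [0.03,-0.04,-0.07],
    [0.02,-0.03,-0.06],
    [0.03,-0.02,-0.05],
    [0,0,0]
  ]
}}

```text
time: 5.95
tool_pos: [526.5, 173.2, 107.4]
eef_rot: [0.95, 0.093, -0.295, 0.023]
ft_force: [-0.1, -0.8, 0.3]
opening: 85.8
grasp_force: 0.0
```

```bash
python3 - <<'E'
from h import *
q,T,s=now()
C=cal('wrist');im=robot.snapshot('wrist');cv2.imwrite('pics/w2.png',im);np.savez('w2.npz',*C)
print('pred centre px',proj(C,[[485,168,79],[485,168,3],BD[0]@[38,0,72.5]+BD[1]]))
p=proj(C,[[485,168,79]])[0]
for thr in(110,130,150,170):
    try:
        x,e,n=octfit(C,im,p,79,thr);print(thr,np.round(x[:2],1),np.degrees(x[2])%45,x[3],e,n)
    except Exception as ex: print(ex)
G=mul(BD,G1);emit(lin(T,shift(G,[0,0,0]),8),T,.5,.005)
E
```

```text
t 5.95 q [ 0.481  0.76   0.528 -0.181 -1.913  1.275] p [526.5 173.2 107.4] f [-0.1 -0.8  0.3] open 85.8 gf 0.0
pred centre px [[276.48514318 259.07418271]
 [278.25196526 178.62771759]
 [231.52696389 181.45507711]]
110 [403.  145.8] 3.587455018904109 167.26373571990143 54.255102722016765 3696
130 [433.7 164.8] 8.101099165498908 146.20422195118437 56.504716870969176 3672
150 [463.1 154. ] 10.53564992847123 160.87200565923567 59.84955151874671 3022
170 [520.8 150.6] 44.89500143897442 120.88349663089912 53.53077029040382 2563
DP [[0.0, 0.0, 11.5], [0.0, -0.5, 12.0], [0.5, -0.5, 11.5], [0.0, 0.0, 12.0], [0.0, -0.5, 11.5], [0.0, 0.0, 12.0], [0.5, -0.5, 11.5], [0.0, -0.5, 12.0]]
TN [[0.0, 0.0, 0.0], [-0.005, 0.0, 0.0], [0.0, -0.005, 0.0], [0.0, 0.0, 0.0], [0.0, 0.0, 0.0], [-0.005, 0.0, 0.0], [0.0, -0.005, 0.0], [0.0, 0.0, 0.0]]
max 12.010412149464313 0.005 end [474.3 165.9  29.6]
```

View pics/w2.png

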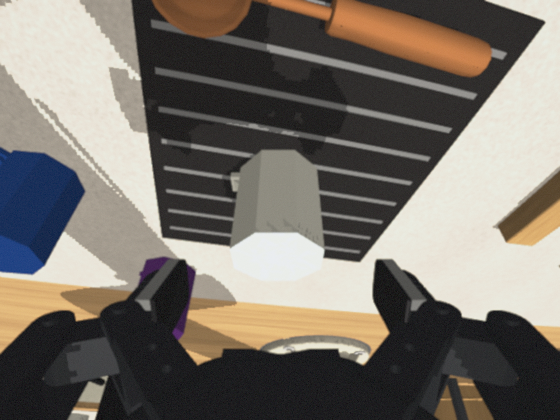

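The beaker's face is centred at px (278,255), and the lip is at (235,181). Both are within 4 px of the prediction. I'll go in and grip.

Emit:
{"api": "step_arm", "payload": {
  "delta_pos": [
    [0,0,11.5],
    [0,-0.5,12],
    [0.5,-0.5,11.5],
    [0,0,12],
    [0,-0.5,11.5],
    [0,0,12],
    [0.5,-0.5,11.5],
    [0,-0.5,12],
    [0,0,0]
  ],
  "turn": [
    [0,0,0],
    [-0.005,0,0],
    [0,-0.005,0],
    [0,0,0],
    [0,0,0],
    [-0.005,0,0],
    [0,-0.005,0],
    [0,0,0],
    [0,0,0]
  ]
}}

```text
time: 6.9
tool_pos: [472.8, 165.5, 30.4]
eef_rot: [0.949, 0.094, -0.3, 0.031]
ft_force: [-0.6, -0.0, 0.4]
opening: 85.2
grasp_force: 0.0
```

Emit:
{"api": "step_arm", "payload": {
  "delta_pos": [
    [0,0,0],
    [0,0,0],
    [0,0,0],
    [0,0,0],
    [0,0,0],
    [0,0,0],
    [0,0,0],
    [0,0,0],
    [0,0,0],
    [0,0,0]
  ],
  "turn": [
    [0,0,0],
    [0,0,0],
    [0,0,0],
    [0,0,0],
    [0,0,0],
    [0,0,0],
    [0,0,0],
    [0,0,0],
    [0,0,0],
    [0,0,0]
  ],
  "fingers": -1,
  "grip_force": 25
}}

```text
time: 7.9
tool_pos: [475.0, 165.4, 31.9]
eef_rot: [0.95, 0.094, -0.298, 0.031]
ft_force: [2.4, 1.9, 5.5]
opening: 59.8
grasp_force: 27.8
```

```bash
python3 - <<'E'
from h import *
q,T,s=now()
G=mul(BD,G1);print('tgt',G[1]); print(np.round(Ro.from_matrix(T[0].T@G[0]).as_rotvec(),3),np.round(T[0].T@(G[1]-T[1]),1))
# path: lift 60 (world) , joint move to above lie
LT=mul(LIE,G1);print('lay tcp',np.round(LT[1],1),np.round(LT[0],2))
U=up(T,100);qu=ik1(U,q)
ql=ik1(up(LT,70),[0.9,0.79,-0.14,0.4,-1.54,-1.28])
Q,Ts=jrows(qu,ql);print(len(Ts))
iG=(G1[0].T,-G1[0].T@G1[1])
mz=[]
for t in Ts:
    B=mul(t,iG);pts=[B[1]+B[0]@[38*np.cos(a),38*np.sin(a),z] for a in np.arange(8)*np.pi/4 for z in(0,76)]
    mz.append(round(min(p[2] for p in pts)))
print('beaker minz',mz);print('tcp',[np.round(t[1]).tolist() for t in Ts[::3]]);print('wr',[round(min(w[2] for w in wristpos(x))) for x in Q])
print('cam',[np.round(t[1]+t[0]@[68,0,-142]).tolist() for t in Ts[::3]])
emit(lin(T,U,6)+Ts,T)
E
```

```text
t 7.9 q [ 0.513  0.731  0.257 -0.176 -1.681  1.288] p [475.  165.4  31.9] f [2.4 1.9 5.5] open 59.8 gf 27.8
tgt [474.48204547 165.8983053   29.68185677]
[ 0.003 -0.003 -0.001] [ 0.9 -0.6  2.1]
lay tcp [478.  138.9  22.3] [[-0.1  -0.98 -0.14]
 [-0.56  0.17 -0.81]
 [ 0.82 -0.   -0.57]]
ik (array([ 0.51,  0.65,  0.37, -0.18, -1.88,  1.25]), np.float64(1.06))
ik (array([ 0.89,  0.72, -0.07,  0.41, -1.67, -1.22]), np.float64(1.02))
26
beaker minz [101, 97, 92, 87, 82, 77, 73, 69, 66, 63, 61, 59, 57, 57, 57, 57, 58, 60, 62, 64, 64, 64, 64, 64, 65, 65]
tcp [[474.0, 164.0, 130.0], [469.0, 159.0, 121.0], [465.0, 151.0, 112.0], [462.0, 144.0, 104.0], [462.0, 137.0, 98.0], [464.0, 133.0, 94.0], [468.0, 133.0, 93.0], [473.0, 135.0, 92.0], [477.0, 138.0, 92.0]]
wr [426, 423, 419, 415, 410, 406, 400, 395, 389, 379, 370, 360, 350, 340, 331, 322, 313, 305, 297, 289, 282, 276, 270, 265, 260, 257]
cam [[608.0, 190.0, 207.0], [604.0, 181.0, 200.0], [597.0, 170.0, 196.0], [586.0, 163.0, 200.0], [571.0, 162.0, 209.0], [552.0, 169.0, 219.0], [532.0, 183.0, 227.0], [512.0, 198.0, 231.0], [496.0, 212.0, 230
[... 614 characters left out ...]
 0.01, 0.09], [-0.04, 0.02, 0.11], [-0.03, 0.03, 0.1], [-0.02, 0.02, 0.11], [-0.03, 0.04, 0.1], [-0.02, 0.03, 0.11], [-0.02, 0.04, 0.11], [-0.01, 0.04, 0.11]]
DP [[1.0, 0.0, 1.0], [1.0, -1.0, 1.0], [1.0, -1.0, 1.0], [0.0, -2.0, 0.0], [1.0, -1.0, -1.0], [0.0, -2.0, 0.0], [-1.0, -1.0, -1.0], [0.0, -2.0, -1.0], [0.0, -1.0, -1.0], [-1.0, -2.0, -1.0]]
TN [[0.0, 0.05, 0.11], [0.0, 0.04, 0.1], [0.0, 0.04, 0.1], [0.01, 0.04, 0.1], [0.02, 0.03, 0.09], [0.02, 0.04, 0.09], [0.02, 0.02, 0.08], [0.02, 0.03, 0.08], [0.02, 0.02, 0.07], [0.02, 0.02, 0.06]]
DP [[-1.0, -1.0, -1.0], [0.0, -1.0, -1.0]]
TN [[0.02, 0.01, 0.06], [0.01, 0.01, 0.04]]
max 17.204650534085253 0.12083045973594572 end [478.3 138.3  92.2]
```

Emit:
{"api": "step_arm", "payload": {
  "delta_pos": [
    [-10,0,-14],
    [-9,0,-13],
    [-10,0,-14],
    [-9,0,-14],
    [-10,0,-13],
    [-9,0,-14],
    [0,1,3],
    [0,2,3],
    [0,1,3],
    [1,1,4]
  ],
  "turn": [
    [0,0,0],
    [0,0,0],
    [0,0,0],
    [0,0,0],
    [0,0,0],
    [0,0,0],
    [-0.02,0,0.05],
    [-0.02,0,0.06],
    [-0.02,0,0.07],
    [-0.03,0,0.08]
  ],
  "grip_force": 30
}}

```text
time: 8.9
tool_pos: [468.5, 158.2, 119.9]
eef_rot: [0.951, -0.019, -0.287, 0.113]
ft_force: [0.3, 0.4, -1.2]
opening: 59.5
grasp_force: 33.4
```

Emit:
{"api": "step_arm", "payload": {
  "delta_pos": [
    [0,2,4],
    [1,1,3],
    [1,2,4],
    [1,1,4],
    [1,1,3],
    [2,0,4],
    [1,1,3],
    [2,0,2],
    [1,0,2],
    [2,-1,2]
  ],
  "turn": [
    [-0.03,0.01,0.09],
    [-0.03,0.01,0.09],
    [-0.03,0.01,0.09],
    [-0.04,0.02,0.11],
    [-0.03,0.03,0.1],
    [-0.02,0.02,0.11],
    [-0.03,0.04,0.1],
    [-0.02,0.03,0.11],
    [-0.02,0.04,0.11],
    [-0.01,0.04,0.11]
  ]
}}

```text
time: 9.9
tool_pos: [461.6, 135.2, 94.9]
eef_rot: [0.828, -0.417, -0.07, 0.368]
ft_force: [-0.1, 0.2, -1.4]
opening: 60.0
grasp_force: 33.3
```

Emit:
{"api": "step_arm", "payload": {
  "delta_pos": [
    [1,0,1],
    [1,-1,1],
    [1,-1,1],
    [0,-2,0],
    [1,-1,-1],
    [0,-2,0],
    [-1,-1,-1],
    [0,-2,-1],
    [0,-1,-1],
    [-1,-2,-1]
  ],
  "turn": [
    [0,0.05,0.11],
    [0,0.04,0.1],
    [0,0.04,0.1],
    [0.01,0.04,0.1],
    [0.02,0.03,0.09],
    [0.02,0.04,0.09],
    [0.02,0.02,0.08],
    [0.02,0.03,0.08],
    [0.02,0.02,0.07],
    [0.02,0.02,0.06]
  ]
}}

```text
time: 10.9
tool_pos: [475.1, 136.0, 90.8]
eef_rot: [-0.6, 0.659, -0.261, -0.371]
ft_force: [0.3, -0.1, -0.8]
opening: 59.8
grasp_force: 33.3
```

Emit:
{"api": "step_arm", "payload": {
  "delta_pos": [
    [-1,-1,-1],
    [0,-1,-1],
    [0,0,0],
    [0,0,0]
  ],
  "turn": [
    [0.02,0.01,0.06],
    [0.01,0.01,0.04],
    [0,0,0],
    [0,0,0]
  ]
}}

```text
time: 11.3
tool_pos: [477.5, 137.9, 91.2]
eef_rot: [-0.57, 0.68, -0.294, -0.356]
ft_force: [0.7, 0.2, -1.8]
opening: 59.6
grasp_force: 33.3
```

```bash
python3 - <<'E'
from h import *
q,T,s=now()
LT=mul(LIE,G1)
print('err',np.round(Ro.from_matrix(T[0].T@LT[0]).as_rotvec(),3),'from lay',np.round(LT[1]-T[1],1))
for c in('side','wrist'):
    cv2.imwrite(f'pics/{c}3.png',robot.snapshot(c))
C=cal('wrist');iG=(G1[0].T,-G1[0].T@G1[1]);B=mul(T,iG)
print(np.round(proj(C,[B[1]+B[0]@np.array(v,float) for v in([0,0,0],[38,0,72.5],[0,0,76])])))
a=cv2.imread('pics/wrist3.png');b=cv2.imread('pics/side3.png')[60:300,100:400]
cv=np.zeros((420,790,3),np.uint8);cv[:,:480]=a[:,40:520];cv[:246,482:790]=cv2.resize(b,(308,246));cv2.imwrite('pics/c3.png',cv)
E
```

```text
t 11.3 q [ 0.889  0.718 -0.07   0.405 -1.671 -1.216] p [477.5 137.9  91.2] f [ 0.7  0.2 -1.8] open 59.6 gf 33.3
err [0.007 0.001 0.004] from lay [  0.5   1.  -68.9]
[[282. 365.]
 [209. 215.]
 [281. 210.]]
```

View pics/c3.png

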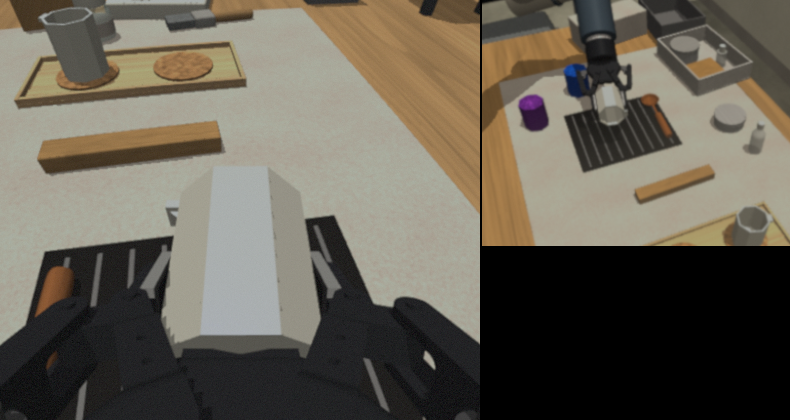

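```bash
python3 - <<'E'
from h import *
q,T,s=now()
C=cal('wrist');iG=(G1[0].T,-G1[0].T@G1[1])
iB=(BD[0].T,-BD[0].T@BD[1])
T1=(Ro.from_quat([0.95,0.094,-0.298,0.031]).as_matrix(),np.array([475.,165.4,31.9]))
Ga=mul(iB,T1);iGa=(Ga[0].T,-Ga[0].T@Ga[1])
for g in(iG,iGa):
    B=mul(T,g);print('zb',np.round(B[0][:,2],3))
    h=np.tan(np.pi/8)*30
    print(np.round(proj(C,[B[1]+B[0]@np.array(v,float) for v in([-h,30,76],[h,30,76],[-h,30,0],[h,30,0])])).tolist())
im=cv2.imread('pics/wrist3.png');g=cv2.cvtColor(im,6)
LT=mul(LIE,G1);N=up(LT,7);N=(N[0],N[1]+[-.5,-1,0])
emit(lin(T,N,7)+[N],T,.5,.001)
print('per mm down in tool', np.round(LT[0].T@[0,0,-1],3))
E
```

```text
t 11.4 q [ 0.889  0.718 -0.07   0.405 -1.671 -1.217] p [477.7 137.9  91.4] f [ 0.4  0.3 -1. ] open 59.7 gf 33.3
zb [-0.177 -0.984 -0.001]
[[309.0, 167.0], [254.0, 167.0], [323.0, 340.0], [240.0, 340.0]]
zb [-0.175 -0.985 -0.004]
[[307.0, 165.0], [253.0, 165.0], [321.0, 333.0], [240.0, 333.0]]
DP [[-7.5, 0.0, 5.0], [-7.0, 0.0, 5.0], [-7.5, 0.0, 5.5], [-7.0, 0.0, 5.0], [-7.5, 0.0, 5.0], [-7.0, 0.0, 5.0], [-7.5, 0.0, 5.5], [0.0, 0.0, 0.0]]
TN [[0.001, 0.0, 0.0], [0.001, 0.0, 0.001], [0.001, 0.0, 0.0], [0.001, 0.001, 0.001], [0.001, 0.0, 0.0], [0.001, 0.0, 0.0], [0.001, 0.0, 0.001], [0.0, 0.0, 0.0]]
max 9.300537618869138 0.0017320508075688774 end [477.5 137.7  29. ]
per mm down in tool [-0.819  0.     0.574]
```

The picture matches the prediction: mouth edge at v≈168, bottom edge at v≈335, lip at left. So nothing slipped in the grip, and I'll lower it.

Emit:
{"api": "step_arm", "payload": {
  "delta_pos": [
    [-7.5,0,5],
    [-7,0,5],
    [-7.5,0,5.5],
    [-7,0,5],
    [-7.5,0,5],
    [-7,0,5],
    [-7.5,0,5.5],
    [0,0,0]
  ],
  "turn": [
    [0.001,0,0],
    [0.001,0,0.001],
    [0.001,0,0],
    [0.001,0.001,0.001],
    [0.001,0,0],
    [0.001,0,0],
    [0.001,0,0.001],
    [0,0,0]
  ]
}}

```text
time: 12.2
tool_pos: [477.0, 137.4, 28.0]
eef_rot: [-0.57, 0.679, -0.297, -0.354]
ft_force: [-0.1, -0.1, -1.4]
opening: 59.7
grasp_force: 33.3
```

Emit:
{"api": "step_arm", "payload": {
  "delta_pos": [
    [-0.8,0,0.6],
    [-0.8,0,0.6],
    [-0.8,0,0.6],
    [-0.8,0,0.6],
    [0,0,0]
  ],
  "turn": [
    [0,0,0],
    [0,0,0],
    [0,0,0],
    [0,0,0],
    [0,0,0]
  ]
}}

```text
time: 12.7
tool_pos: [477.5, 137.7, 25.2]
eef_rot: [-0.57, 0.68, -0.297, -0.353]
ft_force: [-0.1, 1.3, -1.8]
opening: 59.7
grasp_force: 33.3
```

Emit:
{"api": "step_arm", "payload": {
  "delta_pos": [
    [-0.8,0,0.6],
    [0,0,0]
  ],
  "turn": [
    [0,0,0],
    [0,0,0]
  ]
}}

```text
time: 12.9
tool_pos: [477.5, 137.7, 24.1]
eef_rot: [-0.57, 0.68, -0.297, -0.353]
ft_force: [0.8, -0.7, -1.5]
opening: 59.7
grasp_force: 33.3
```

Emit:
{"api": "step_arm", "payload": {
  "delta_pos": [
    [-0.4,0,0.3],
    [0,0,0]
  ],
  "turn": [
    [0,0,0],
    [0,0,0]
  ]
}}

```text
time: 13.1
tool_pos: [477.5, 137.7, 23.7]
eef_rot: [-0.57, 0.68, -0.297, -0.353]
ft_force: [0.7, 1.0, -1.5]
opening: 59.8
grasp_force: 33.3
```

Emit:
{"api": "step_arm", "payload": {
  "delta_pos": [
    [-0.4,0,0.3],
    [0,0,0]
  ],
  "turn": [
    [0,0,0],
    [0,0,0]
  ]
}}

```text
time: 13.3
tool_pos: [477.5, 137.7, 23.2]
eef_rot: [-0.57, 0.68, -0.297, -0.353]
ft_force: [-0.0, 0.3, -1.0]
opening: 59.6
grasp_force: 33.4
```

Emit:
{"api": "step_arm", "payload": {
  "delta_pos": [
    [-0.4,0,0.3],
    [0,0,0]
  ],
  "turn": [
    [0,0,0],
    [0,0,0]
  ]
}}

```text
time: 13.5
tool_pos: [477.6, 137.6, 23.1]
eef_rot: [-0.57, 0.679, -0.298, -0.353]
ft_force: [-0.6, 1.0, 2.3]
opening: 59.6
grasp_force: 33.6
```

Emit:
{"api": "step_arm", "payload": {
  "delta_pos": [
    [-0.4,0,0.3],
    [0,0,0]
  ],
  "turn": [
    [0,0,0],
    [0,0,0]
  ]
}}

```text
time: 13.7
tool_pos: [477.6, 137.7, 23.1]
eef_rot: [-0.57, 0.679, -0.298, -0.354]
ft_force: [-1.1, 2.0, 4.0]
opening: 60.1
grasp_force: 33.9
```

Emit:
{"api": "step_arm", "payload": {
  "delta_pos": [
    [0,0,0],
    [0,0,0],
    [0,0,0],
    [0,0,0],
    [0,0,0],
    [0,0,0],
    [0,0,0],
    [0,0,0]
  ],
  "turn": [
    [0,0,0],
    [0,0,0],
    [0,0,0],
    [0,0,0],
    [0,0,0],
    [0,0,0],
    [0,0,0],
    [0,0,0]
  ],
  "fingers": 1
}}

```text
time: 14.5
tool_pos: [477.5, 137.6, 22.2]
eef_rot: [-0.57, 0.68, -0.297, -0.353]
ft_force: [-0.2, 0.3, -0.4]
opening: 85.5
grasp_force: 0.0
```

Emit:
{"api": "step_arm", "payload": {
  "delta_pos": [
    [0,0,-6],
    [0,0,-12],
    [0,0,-18],
    [0,0,-20],
    [0,0,-20],
    [0,0,-20],
    [0,0,-20],
    [0,0,-20],
    [0,0,-20],
    [0,0,0]
  ],
  "turn": [
    [0,0,0],
    [0,0,0],
    [0,0,0],
    [0,0,0],
    [0,0,0],
    [0,0,0],
    [0,0,0],
    [0,0,0],
    [0,0,0],
    [0,0,0]
  ]
}}

```text
time: 15.5
tool_pos: [500.3, 266.3, 113.1]
eef_rot: [-0.571, 0.68, -0.298, -0.351]
ft_force: [0.2, -0.2, -0.5]
opening: 85.4
grasp_force: 0.0
```

```bash
python3 - <<'E'
from h import *
q,T,s=now()
C=cal('wrist');im=robot.snapshot('wrist');cv2.imwrite('pics/w4.png',im);np.savez('w4.npz',*C)
# expected lie pose: project outline
B=bk_lie(d2(260),d2(270),[479.5,149.5,33]);h=np.tan(np.pi/8)*30
V=[B[1]+B[0]@np.array(v,float) for v in([-h,-30,76],[h,-30,76],[-h,30,0],[h,30,0],[-h,30,76],[h,30,76],[38,0,72.5])]
uv=proj(C,V);print(np.round(uv).tolist())
ov=im.copy()
for u in uv: cv2.circle(ov,tuple(int(x) for x in u),2,(0,0,255),-1)
cv2.imwrite('pics/w4o.png',ov)
E
```

```text
t 15.5 q [ 0.977  0.873  0.327  0.365 -1.915 -1.193] p [500.3 266.3 113.1] f [ 0.2 -0.2 -0.5] open 85.4 gf 0.0
[[293.0, 188.0], [270.0, 188.0], [297.0, 205.0], [266.0, 205.0], [295.0, 144.0], [268.0, 144.0], [244.0, 170.0]]
```

View pics/w4o.png

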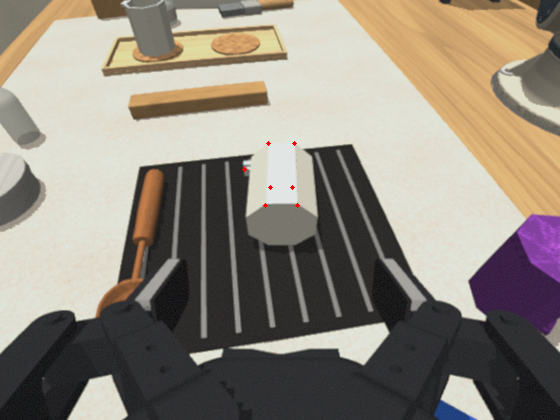

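```bash
cat > mv.py <<'E'
from h import *
q,T,s=now()
U=shift(T,[0,0,0]);U=up(U,120);qu=ik1(U,q)
y=-2.0;x=az(y);V=(np.c_[x,np.cross([0,0,-1.],x),[0,0,-1.]],np.array([560,-250,230.]))
qv=ik1(V,[-.1,.5,.1,0,-1.3,-.3])
Q,Ts=jrows(qu,qv,vr=.14,vt=45,jm=.165)
print(len(Ts),[np.round(t[1]).tolist() for t in Ts[::3]],[np.round((t[1]+t[0]@[68,0,-142])[2]) for t in Ts[::3]],[round(min(w[2] for w in wristpos(x))) for x in Q[::3]])
emit(lin(T,U,3)+Ts+[Ts[-1]]*2,T)
E
python3 mv.py
```

```text
t 15.55 q [ 0.977  0.873  0.324  0.364 -1.913 -1.193] p [499.8 265.1 112.1] f [ 0.2 -0.4 -1.3] open 85.6 gf 0.0
ik (array([ 0.97,  0.79,  0.46,  0.41, -2.11, -1.1 ]), np.float64(0.83))
ik (array([-0.17,  0.38,  0.29,  0.  , -1.47, -0.26]), np.float64(1.21))
15 [[511.0, 244.0, 229.0], [549.0, 150.0, 216.0], [577.0, 27.0, 206.0], [583.0, -98.0, 208.0], [571.0, -203.0, 221.0]] [np.float64(369.0), np.float64(365.0), np.float64(360.0), np.float64(360.0), np.float64(367.0)] [392, 435, 487, 537, 576]
DP [[33.0, 0.0, -23.0], [32.0, 0.0, -23.0], [33.0, 0.0, -23.0], [8.0, -14.0, 17.0], [11.0, -18.0, 21.0], [16.0, -20.0, 24.0], [20.0, -22.0, 24.0], [25.0, -21.0, 24.0], [30.0, -21.0, 23.0], [33.0, -20.0, 19.0]]
TN [[0.0, 0.0, 0.0], [0.0, 0.0, 0.0], [0.0, 0.0, 0.0], [-0.03, -0.04, -0.01], [-0.05, -0.05, -0.01], [-0.04, -0.06, -0.02], [-0.04, -0.08, 0.0], [-0.04, -0.08, -0.01], [-0.03, -0.09, 0.0], [-0.01, -0.09, 0.01]]
DP [[36.0, -17.0, 16.0], [37.0, -15.0, 11.0], [39.0, -13.0, 8.0], [37.0, -10.0, 3.0], [35.0, -8.0, 0.0], [31.0, -6.0, -2.0], [27.0, -5.0, -4.0], [21.0, -3.0, -3.0], [0.0, 0.0, 0.0], [0.0, 0.0, 0.0]]
TN [[-0.01, -0.09, 0.01], [0.01, -0.09, 0.01], [0.02, -0.08, 0.02], [0.03, -0.07, 0.02], [0.03, -0.06, 0.02], [0.04, -0.04, 0.02], [0.03, -0.04, 0.02], [0.03, -0.03, 0.01], [0.0, 0.0, 0.0], [0.0, 0.0, 0.0]]
max 43.243496620879306 0.09486832980505137 end [ 559.8 -250.2  229.6]
```

Emit:
{"api": "step_arm", "payload": {
  "delta_pos": [
    [33,0,-23],
    [32,0,-23],
    [33,0,-23],
    [8,-14,17],
    [11,-18,21],
    [16,-20,24],
    [20,-22,24],
    [25,-21,24],
    [30,-21,23],
    [33,-20,19]
  ],
  "turn": [
    [0,0,0],
    [0,0,0],
    [0,0,0],
    [-0.03,-0.04,-0.01],
    [-0.05,-0.05,-0.01],
    [-0.04,-0.06,-0.02],
    [-0.04,-0.08,0],
    [-0.04,-0.08,-0.01],
    [-0.03,-0.09,0],
    [-0.01,-0.09,0.01]
  ]
}}

```text
time: 16.55
tool_pos: [576.9, 23.8, 205.2]
eef_rot: [-0.585, 0.77, -0.06, -0.25]
ft_force: [1.3, 0.1, -0.3]
opening: 85.5
grasp_force: 0.0
```

Emit:
{"api": "step_arm", "payload": {
  "delta_pos": [
    [36,-17,16],
    [37,-15,11],
    [39,-13,8],
    [37,-10,3],
    [35,-8,0],
    [31,-6,-2],
    [27,-5,-4],
    [21,-3,-3],
    [0,0,0],
    [0,0,0]
  ],
  "turn": [
    [-0.01,-0.09,0.01],
    [0.01,-0.09,0.01],
    [0.02,-0.08,0.02],
    [0.03,-0.07,0.02],
    [0.03,-0.06,0.02],
    [0.04,-0.04,0.02],
    [0.03,-0.04,0.02],
    [0.03,-0.03,0.01],
    [0,0,0],
    [0,0,0]
  ]
}}

```text
time: 17.55
tool_pos: [558.3, -251.9, 230.0]
eef_rot: [-0.54, 0.842, 0.0, 0.001]
ft_force: [0.6, -1.1, -0.9]
opening: 85.3
grasp_force: 0.0
```

```bash
python3 - <<'E'
from h import *
q,T,s=now()
C=cal('wrist');im=robot.snapshot('wrist');cv2.imwrite('pics/w5.png',im);np.savez('w5.npz',*C)
print(np.round(proj(C,[[490,-258,10],[630,-260,86],[630,-260,10]])))
for l in ['model','coaster_b']: print(l,[(round(d['p'],2),np.round(C[2].T@(np.array(d['at'])-C[3])).tolist()) for d in robot.boxes_of('wrist',l)])
E
```

```text
t 17.55 q [-0.17   0.38   0.282 -0.002 -1.471 -0.259] p [ 558.3 -251.9  230. ] f [ 0.6 -1.1 -0.9] open 85.3 gf 0.0
[[332. 153.]
 [210. 220.]
 [224. 201.]]
model [(0.59, [645.0, -261.0, 55.0])]
coaster_b [(0.86, [608.0, -270.0, 7.0]), (0.83, [490.0, -257.0, 4.0]), (0.37, [424.0, 191.0, 0.0])]
```

View pics/w5.png

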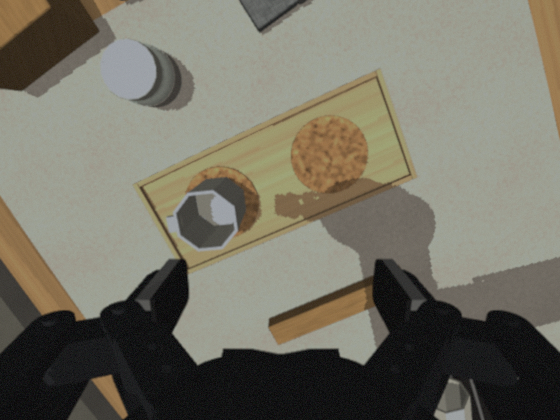

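```bash
python3 - <<'E'
from h import *
from scipy.optimize import minimize
im=cv2.imread('pics/w5.png');C=list(np.load('w5.npz').values())
g=cv2.GaussianBlur(cv2.cvtColor(im,6).astype(np.float32),(0,0),1.0)
sat=cv2.GaussianBlur(cv2.cvtColor(im,cv2.COLOR_BGR2HSV)[...,1].astype(np.float32),(0,0),1.0)
def samp(a,uv):return cv2.remap(a,uv[:,0].astype(np.float32),uv[:,1].astype(np.float32),1)[:,0]
def octpts(r,n=12):
    v=[az(a)*r/np.cos(np.pi/8) for a in np.pi/8+np.arange(9)*np.pi/4]
    return np.vstack([a+(b-a)*u for a,b in zip(v,v[1:]) for u in (np.arange(n)+.5)/n])
def score(p):
    # rim annulus bright & low saturation: ring (27..30) brightness minus inner and outer
    R=Rz(p[2]);o=np.array([p[0],p[1],86])
    f=lambda a,r:samp(a,proj(C,octpts(r)@R.T+o))
    s=f(g,28.5)-.5*f(g,25.5)-.5*f(g,31.5)
    ss=-(f(sat,29)-f(sat,31.5))*.5
    lip=samp(g,proj(C,np.array([[x,y,-1] for x in(32,34,36) for y in(-6,-3,0,3,6)],float)@R.T+o)).mean()
    lo=samp(g,proj(C,np.array([[x,y,-1] for x in(34,36) for y in(-11,11)]+[[41,y,-1] for y in(-5,0,5)],float)@R.T+o)).mean()
    return np.clip(s,-40,40).mean()+np.clip(ss,-40,40).mean()+.3*(lip-lo)
best=max(((score((x,y,a)),x,y,a) for x in np.arange(622,642,2) for y in np.arange(-272,-250,2) for a in np.radians(np.arange(-40,42,5))))
r=minimize(lambda p:-score(p),best[1:],method='Nelder-Mead',options=dict(initial_simplex=[best[1:],np.add(best[1:],[2,0,0]),np.add(best[1:],[0,2,0]),np.add(best[1:],[0,0,.06])]))
print('model',best,'->',np.round(r.x[:2],1),np.degrees(r.x[2]),-r.fun)
for a in range(-40,41,5): print(a,round(max(score((r.x[0]+i,r.x[1]+j,np.radians(a))) for i in(-1,0,1) for j in(-1,0,1)),1),end='; ')
# coaster: saturation inside minus outside
cir=np.array([az(a) for a in np.arange(48)*np.pi/24])
def sc(p):
    o=np.array([p[0],p[1],10]);f=lambda a,r:samp(a,proj(C,cir*r+o))
    return -np.clip(f(sat,43.5)-f(sat,47),-40,60).mean()-np.clip(f(g,47)-f(g,43.5),-40,60).mean()
b=min(((sc((x,y)),x,y) for x in np.arange(480,500,1) for y in np.arange(-268,-248,1)));print('\ncoaster',b, minimize(sc,b[1:],method='Nelder-Mead').x)
c=np.array([(135,184),(378,70),(414,177),(187,270)])
for z in(14,20):
    P=back(C,c,z)[:,:2];print(z,np.round(P,1).tolist(),[round(np.linalg.norm(P[i]-P[i-1])) for i in range(4)],'ctr',P.mean(0),'yaw',np.degrees(np.arctan2(*(P[0]+P[3]-P[1]-P[2])[::-1])))
m=r.x;ov=im.copy()
for P,col in((octpts(30)@Rz(m[2]).T+[m[0],m[1],86],(0,0,255)),(np.array([[38,0,82.5]])@Rz(m[2]).T+[m[0],m[1],0],(0,255,0))):
    for u in proj(C,P): cv2.circle(ov,tuple(int(round(x)) for x in u),0,col,-1)
cv2.imwrite('pics/w5c.png',cv2.resize(ov[60:280,120:430],None,fx=2.5,fy=2.5,interpolation=cv2.INTER_NEAREST))
E
```

```text
model (np.float32(53.002453), np.int64(636), np.int64(-260), np.float64(-0.3490658503988659)) -> [ 635.  -260.9] -16.397109459875026 62.51350402832031
-40 30.7; -35 34.6; -30 42.6; -25 52.2; -20 60.2; -15 62.1; -10 55.1; -5 47.6; 0 41.9; 5 40.4; 10 42.4; 15 47.1; 20 52.8; 25 55.5; 30 52.2; 35 45.1; 40 38.8; 
coaster (np.float32(-49.422928), np.int64(494), np.int64(-258)) [ 494.27481261 -258.02426626]
14 [[714.9, -322.8], [411.9, -320.8], [413.4, -193.9], [713.2, -199.8]] [123, 303, 127, 300] ctr [ 563.33268437 -259.32549099] yaw -0.7608312784160272
20 [[711.8, -322.7], [413.9, -320.7], [415.3, -195.9], [710.1, -201.7]] [121, 298, 125, 295] ctr [ 562.7777516  -260.23611641] yaw -0.760831278416025
```

View pics/w5c.png

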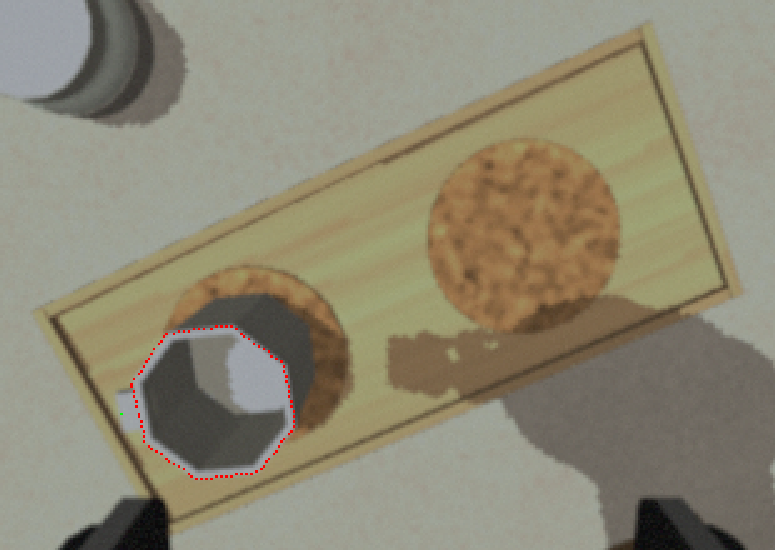

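```bash
cat > g2.py <<'E'
from h import *
T1=(Ro.from_quat([0.95,0.094,-0.298,0.031]).as_matrix(),np.array([475.,165.4,31.9]))
TL=(Ro.from_quat([-0.57,0.68,-0.297,-0.353]).as_matrix(),np.array([477.5,137.7,23.1]))
iB=(BD[0].T,-BD[0].T@BD[1]);Ga=mul(iB,T1);iGa=(Ga[0].T,-Ga[0].T@Ga[1])
B0=mul(TL,iGa);zb=B0[0][:,2];th=np.arctan2(zb[1],zb[0]);mid=B0[1]+38*zb
B2=bk_lie(th,d2(270),[mid[0],mid[1],33])
GR2=mul(B2,G2)
FIN=bk_up(d2(-16.4),[493.5,-258,10])
E
python3 - <<'E'
from g2 import *
print('lie est mid',np.round(mid,1),'th',np.degrees(th))
q,T,s=now()
P=shift(GR2,[0,0,-95]);print('grasp',np.round(GR2[1],1),'pre',np.round(P[1],1))
qg=ik1(GR2,[0.15,0.33,-0.31,-0.78,-0.88,0.17]);qp=ik1(P,qg);qf=ik1(mul(FIN,G2),[0.18,0.57,-0.68,1.04,-1.09,-1.24])
Q,Ts=jrows(q,qp,vr=.14,vt=45,jm=.165)
print(len(Ts),[np.round(t[1]).tolist() for t in Ts[::3]],[np.round((t[1]+t[0]@[68,0,-142])).tolist() for t in Ts[::3]],[round(min(w[2] for w in wristpos(x))) for x in Q[::3]])
emit(Ts+[Ts[-1]]*2,T)
# coaster in top/side
cir=np.array([az(a) for a in np.arange(48)*np.pi/24])
from scipy.optimize import minimize
def samp(a,uv):return cv2.remap(a,uv[:,0].astype(np.float32),uv[:,1].astype(np.float32),1)[:,0]
for c in('top','side'):
    C=cal(c);im=cv2.imread(f'pics/{c}0.png');sat=cv2.GaussianBlur(cv2.cvtColor(im,cv2.COLOR_BGR2HSV)[...,1].astype(np.float32),(0,0),.8);g=cv2.GaussianBlur(cv2.cvtColor(im,6).astype(np.float32),(0,0),.8)
    def sc(p):
        f=lambda a,r:samp(a,proj(C,cir*r+[p[0],p[1],10]));return -(np.clip(f(sat,42.5)-f(sat,47.5),-40,60)+np.clip(f(g,47.5)-f(g,42.5),-40,60)).mean()
    b=min((sc((x,y)),x,y) for x in range(482,504) for y in range(-268,-248));print(c,b,minimize(sc,b[1:],method='Nelder-Mead').x)
E
```

```text
lie est mid [479.6 146.5  33.5] th -99.84855032406918
t 17.7 q [-0.168  0.382  0.283 -0.002 -1.471 -0.259] p [ 559.3 -250.6  229.4] f [ 0.  1. -0.] open 85.3 gf 0.0
grasp [481.4 157.1  17.7] pre [472.1 103.4  95.5]
ik (array([ 0.14,  0.34, -0.29, -0.78, -0.89,  0.17]), np.float64(0.8))
ik (array([ 0.04,  0.22, -0.23, -0.69, -1.08,  0.11]), np.float64(0.86))
ik (array([ 0.19,  0.62, -0.57,  0.92, -1.16, -1.2 ]), np.float64(0.52))
12 [[559.0, -231.0, 218.0], [551.0, -138.0, 173.0], [525.0, -25.0, 131.0], [490.0, 67.0, 104.0]] [[531.0, -299.0, 358.0], [526.0, -230.0, 299.0], [502.0, -140.0, 236.0], [467.0, -63.0, 190.0]] [580, 528, 465, 413]
DP [[-18.0, 8.0, 11.0], [-23.0, 11.0, 15.0], [-27.0, 13.0, 18.0], [-30.0, 16.0, 20.0], [-30.0, 17.0, 23.0], [-29.0, 18.0, 23.0], [-28.0, 19.0, 23.0], [-25.0, 18.0, 23.0], [-21.0, 18.0, 20.0], [-17.0, 16.0, 18.0]]
TN [[-0.01, -0.03, -0.03], [-0.01, -0.05, -0.03], [-0.01, -0.05, -0.03], [-0.01, -0.07, -0.04], [-0.01, -0.06, -0.03], [0.0, -0.06, -0.03], [-0.01, -0.07, -0.02], [0.0, -0.06, -0.02], [0.0, -0.05, -0.01], [0.0, -0.04, -0.01]]
DP [[-14.0, 13.0, 14.0], [-9.0, 10.0, 11.0], [0.0, 0.0, 0.0], [0.0, 0.0, 0.0]]
TN [[0.0, -0.04, -0.01], [0.0, -0.02, 0.0], [0.0, 0.0, 0.0], [0.0, 0.0, 0.0]]
max 41.44876355212541 0.08124038404635961 end [472.5 103.2  95.2]
top (np.float32(-53.12787), 493, -258) [ 492.77536172 -257.48527507]
side (np.float32(-46.317062), 493, -259) [ 492.49084119 -259.39526729]
```

Emit:
{"api": "step_arm", "payload": {
  "delta_pos": [
    [-18,8,11],
    [-23,11,15],
    [-27,13,18],
    [-30,16,20],
    [-30,17,23],
    [-29,18,23],
    [-28,19,23],
    [-25,18,23],
    [-21,18,20],
    [-17,16,18]
  ],
  "turn": [
    [-0.01,-0.03,-0.03],
    [-0.01,-0.05,-0.03],
    [-0.01,-0.05,-0.03],
    [-0.01,-0.07,-0.04],
    [-0.01,-0.06,-0.03],
    [0,-0.06,-0.03],
    [-0.01,-0.07,-0.02],
    [0,-0.06,-0.02],
    [0,-0.05,-0.01],
    [0,-0.04,-0.01]
  ]
}}

```text
time: 18.7
tool_pos: [488.9, 68.2, 103.6]
eef_rot: [-0.618, 0.738, 0.176, 0.206]
ft_force: [0.2, 0.9, -1.1]
opening: 85.5
grasp_force: 0.0
```

Emit:
{"api": "step_arm", "payload": {
  "delta_pos": [
    [-14,13,14],
    [-9,10,11],
    [0,0,0],
    [0,0,0]
  ],
  "turn": [
    [0,-0.04,-0.01],
    [0,-0.02,0],
    [0,0,0],
    [0,0,0]
  ]
}}

```text
time: 19.1
tool_pos: [473.3, 102.3, 95.7]
eef_rot: [-0.616, 0.729, 0.192, 0.228]
ft_force: [0.4, -0.7, 0.1]
opening: 85.5
grasp_force: 0.0
```

```bash
sed -i 's/493.5,-258,10/493.2,-258.3,10/' g2.py; python3 - <<'E'
from g2 import *
q,T,s=now()
C=cal('wrist');im=robot.snapshot('wrist');h=np.tan(np.pi/8)*30;ov=im.copy()
R=30/np.cos(np.pi/8)
V=[B2[1]+B2[0]@np.array(v,float) for v in [[R*np.cos(a),R*np.sin(a),z] for a in np.pi/8+np.arange(8)*np.pi/4 for z in(0,76)]+[[38,0,72.5]]]
for u in proj(C,V): cv2.circle(ov,tuple(int(round(x)) for x in u),2,(0,0,255),-1)
cv2.imwrite('pics/w6.png',ov)
emit(lin(T,GR2,9)+[GR2],T,.5,.005)
E
```

```text
t 19.1 q [ 0.044  0.224 -0.229 -0.681 -1.084  0.107] p [473.3 102.3  95.7] f [ 0.4 -0.7  0.1] open 85.5 gf 0.0
DP [[0.0, 0.0, 10.5], [-0.5, 0.5, 11.0], [0.0, 0.0, 10.5], [0.0, 0.0, 10.5], [0.0, 0.0, 10.5], [0.0, 0.5, 11.0], [-0.5, 0.0, 10.5], [0.0, 0.0, 10.5], [0.0, 0.5, 10.5], [0.0, 0.0, 0.0]]
TN [[0.0, 0.0, 0.0], [0.0, 0.0, 0.0], [0.0, 0.0, 0.0], [0.0, 0.0, 0.0], [0.0, -0.005, 0.0], [0.0, 0.0, 0.005], [0.0, 0.0, 0.0], [0.0, 0.0, 0.0], [0.0, 0.0, 0.0], [0.0, 0.0, 0.0]]
max 11.022703842524301 0.005 end [481.2 157.1  17.8]
```

View pics/w6.png

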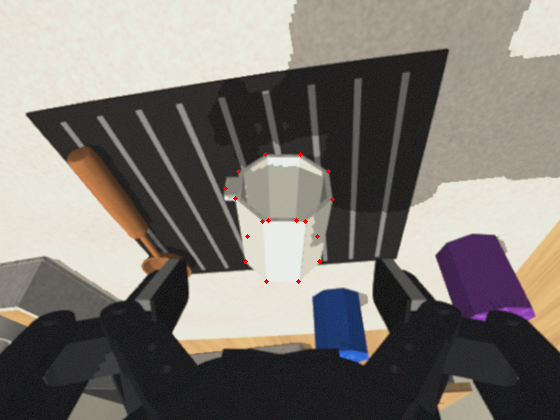

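The overlay of the predicted beaker lies on the picture: mouth at px (284,188), lip at left (230,190). Going in for the second grip.

Emit:
{"api": "step_arm", "payload": {
  "delta_pos": [
    [0,0,10.5],
    [-0.5,0.5,11],
    [0,0,10.5],
    [0,0,10.5],
    [0,0,10.5],
    [0,0.5,11],
    [-0.5,0,10.5],
    [0,0,10.5],
    [0,0.5,10.5],
    [0,0,0]
  ],
  "turn": [
    [0,0,0],
    [0,0,0],
    [0,0,0],
    [0,0,0],
    [0,-0.005,0],
    [0,0,0.005],
    [0,0,0],
    [0,0,0],
    [0,0,0],
    [0,0,0]
  ]
}}

```text
time: 20.15
tool_pos: [480.2, 157.8, 16.5]
eef_rot: [-0.613, 0.73, 0.195, 0.229]
ft_force: [0.4, -0.7, -0.1]
opening: 85.6
grasp_force: 0.0
```

Emit:
{"api": "step_arm", "payload": {
  "delta_pos": [
    [0,0,0],
    [0,0,0],
    [0,0,0],
    [0,0,0],
    [0,0,0],
    [0,0,0],
    [0,0,0],
    [0,0,0],
    [0,0,0],
    [0,0,0]
  ],
  "turn": [
    [0,0,0],
    [0,0,0],
    [0,0,0],
    [0,0,0],
    [0,0,0],
    [0,0,0],
    [0,0,0],
    [0,0,0],
    [0,0,0],
    [0,0,0]
  ],
  "fingers": -1,
  "grip_force": 25
}}

```text
time: 21.15
tool_pos: [481.3, 156.9, 18.3]
eef_rot: [-0.613, 0.73, 0.194, 0.23]
ft_force: [-1.3, -3.2, 5.6]
opening: 59.7
grasp_force: 28.6
```

```bash
python3 - <<'E'
from g2 import *
q,T,s=now()
np.savez('T2.npz',R=T[0],p=T[1])
print('diff to GR2 in tool',np.round(T[0].T@(GR2[1]-T[1]),1),np.round(Ro.from_matrix(T[0].T@GR2[0]).as_rotvec(),3))
iB2=(B2[0].T,-B2[0].T@B2[1]);Gb=mul(iB2,T)
# pads centre the beaker along tool y: zero that component about the axis, keep G2 rotation in-plane (pads align flats)
print('hold',np.round(Gb[1],1),'ideal',np.round(G2[1],1))
F=mul(FIN,G2);A=up(F,90)
U=up(T,110);qu=ik1(U,q);qa=ik1(A,[0.19,0.62,-0.57,0.92,-1.16,-1.2]);ik1(F,qa)
iG=(G2[0].T,-G2[0].T@G2[1])
Q,Ts=jrows(qu,qa,vr=.12,vt=35,jm=.14)
mz=[]
for t in Ts:
    B=mul(t,iG);mz.append(round(min((B[1]+B[0]@[38*np.cos(a),38*np.sin(a),z])[2] for a in np.arange(8)*np.pi/4 for z in(0,76))))
print(len(Ts),'beaker minz',mz);print('tcp',[np.round(t[1]).tolist() for t in Ts[::3]]);print('cam',[np.round(t[1]+t[0]@[68,0,-142]).tolist() for t in Ts[::3]]);print([round(min(w[2] for w in wristpos(x))) for x in Q[::3]])
emit(lin(T,U,6)+Ts+[Ts[-1]]*2,T)
E
```

```text
t 21.15 q [ 0.141  0.342 -0.289 -0.777 -0.894  0.174] p [481.3 156.9  18.3] f [-1.3 -3.2  5.6] open 59.7 gf 28.6
diff to GR2 in tool [ 0.2 -0.1  0.6] [-0.     0.001 -0.001]
hold [ -0.1 -14.7  27.5] ideal [ -0.  -15.3  27.3]
ik (array([ 0.17,  0.18, -0.2 , -0.66, -1.07, -0.05]), np.float64(0.89))
ik (array([ 0.2 ,  0.49, -0.5 ,  0.85, -1.3 , -1.04]), np.float64(0.59))
ik (array([ 0.18,  0.62, -0.57,  0.92, -1.16, -1.2 ]), np.float64(0.52))
20 beaker minz [94, 80, 66, 52, 40, 30, 22, 17, 16, 18, 23, 30, 38, 48, 58, 69, 78, 87, 94, 100]
tcp [[475.0, 142.0, 118.0], [452.0, 75.0, 81.0], [427.0, -16.0, 55.0], [414.0, -112.0, 53.0], [423.0, -192.0, 72.0], [450.0, -244.0, 100.0], [481.0, -269.0, 122.0]]
cam [[454.0, 10.0, 201.0], [441.0, -40.0, 188.0], [431.0, -101.0, 187.0], [434.0, -156.0, 202.0], [452.0, -191.0, 227.0], [479.0, -203.0, 249.0], [504.0, -201.0, 262.0]]
[423, 416, 408, 386, 342, 304, 277]
DP [[-11.0, 0.0, -15.0], [-10.0, 0.0, -15.0], [-11.0, 0.0, -15.0], [-10.0, 0.0, -15.0], [-11.0, 0.0, -15.0], [-10.0, 0.0, -15.0], [19.0, 3.0, 0.0], [23.0, 3.0, -1.0], [27.0, 3.0, 0.0], [30.
[... 291 characters left out ...]
5.0, 0.0], [30.0, -7.0, -1.0], [28.0, -9.0, 0.0], [26.0, -11.0, -1.0], [23.0, -11.0, -1.0], [20.0, -13.0, -1.0]]
TN [[-0.02, 0.08, 0.03], [-0.02, 0.09, 0.03], [-0.02, 0.1, 0.02], [-0.01, 0.09, 0.03], [-0.01, 0.1, 0.02], [0.0, 0.11, 0.02], [0.0, 0.1, 0.02], [0.01, 0.1, 0.02], [0.02, 0.09, 0.02], [0.02, 0.09, 0.01]]
DP [[18.0, -14.0, -2.0], [14.0, -13.0, -3.0], [11.0, -13.0, -2.0], [9.0, -12.0, -3.0], [7.0, -11.0, -2.0], [5.0, -9.0, -3.0], [0.0, 0.0, 0.0], [0.0, 0.0, 0.0]]
TN [[0.02, 0.08, 0.01], [0.03, 0.07, 0.01], [0.03, 0.07, 0.01], [0.03, 0.05, 0.0], [0.03, 0.05, 0.01], [0.03, 0.03, 0.0], [0.0, 0.0, 0.0], [0.0, 0.0, 0.0]]
max 33.37663853655727 0.11180339887498948 end [ 488.9 -272.9  127.7]
```

```bash
python3 - <<'E'
from g2 import *
q,T,s=now()
F=mul(FIN,G2);A=up(F,60);U=up(T,110)
qu=ik(*U,seeds=[q])[0];qa=ik(*A,seeds=[[0.2,.49,-.5,.85,-1.3,-1.04]])[0]
iG=(G2[0].T,-G2[0].T@G2[1]);m=np.array([0,0,38.])
def mid(t):B=mul(t,iG);return B[1]+B[0]@m
N=20;Ts=[];Q=[];qq=qu;a,b=mid(U),mid(A)
for i in range(1,N+1):
    u=i/N;u=.4*u+.6*u*u*(3-2*u);R=fk(qu+(qa-qu)*u)[0]
    c=a+(b-a)*u+[0,0,50*np.sin(np.pi*u)**1]
    B=(R@iG[0]);t=(R,c-B@m-R@iG[1]);r=ik(*t,seeds=[qq]);assert r,i
    Q.append(r[0]);qq=r[0];Ts.append(t)
print('dq',np.round(abs(np.diff([qu]+Q,axis=0)).max(0),3))
mz=[]
for t in Ts:
    B=mul(t,iG);mz.append(round(min((B[1]+B[0]@[38*np.cos(a),38*np.sin(a),z])[2] for a in np.arange(8)*np.pi/4 for z in(0,76))))
print(mz,[np.round(t[1]).tolist() for t in Ts[::3]],[round(min(w[2] for w in wristpos(x))) for x in Q[::3]])
emit(lin(T,U,6)+Ts+[Ts[-1]]*2,T)
E
```

```text
t 21.15 q [ 0.141  0.342 -0.289 -0.777 -0.894  0.174] p [481.3 156.9  18.3] f [-1.3 -3.2  5.6] open 59.7 gf 28.6
dq [0.015 0.028 0.066 0.087 0.06  0.069]
[107, 109, 112, 115, 118, 121, 123, 124, 125, 123, 121, 116, 111, 104, 97, 91, 84, 78, 74, 70] [[481.0, 147.0, 131.0], [481.0, 96.0, 143.0], [481.0, 24.0, 156.0], [481.0, -59.0, 158.0], [483.0, -141.0, 145.0], [486.0, -213.0, 122.0], [488.0, -263.0, 102.0]] [435, 477, 509, 492, 407, 318, 258]
DP [[-11.0, 0.0, -15.0], [-10.0, 0.0, -15.0], [-11.0, 0.0, -15.0], [-10.0, 0.0, -15.0], [-11.0, 0.0, -15.0], [-10.0, 0.0, -15.0], [7.0, -2.0, -8.0], [9.0, -2.0, -10.0], [13.0, -3.0, -12.0], [15.0, -3.0, -13.0]]
TN [[0.0, 0.0, 0.0], [0.0, 0.0, 0.0], [0.0, 0.0, 0.0], [0.0, 0.0, 0.0], [0.0, 0.0, 0.0], [0.0, 0.0, 0.0], [-0.02, 0.04, 0.02], [-0.02, 0.05, 0.02], [-0.02, 0.06, 0.02], [-0.02, 0.08, 0.03]]
DP [[18.0, -4.0, -13.0], [21.0, -5.0, -12.0], [24.0, -5.0, -9.0], [25.0, -7.0, -7.0], [26.0, -9.0, -2.0], [27.0, -9.0, 2.0], [25.0, -11.0, 7.0], [23.0, -11.0, 11.0], [20.0, -12.0, 14.0], [17.0, -12.0, 17.0]]
TN [[-0.03, 0.08, 0.03], [-0.02, 0.1, 0.03], [-0.02, 0.09, 0.03], [-0.01, 0.11, 0.03], [-0.01, 0.1, 0.02], [0.0, 0.11, 0.03], [0.01, 0.1, 0.02], [0.01, 0.11, 0.02], [0.02, 0.09, 0.01], [0.02, 0.09, 0.01]]
DP [[14.0, -11.0, 18.0], [11.0, -10.0, 18.0], [8.0, -8.0, 18.0], [5.0, -7.0, 16.0], [4.0, -5.0, 13.0], [2.0, -4.0, 10.0], [0.0, 0.0, 0.0], [0.0, 0.0, 0.0]]
TN [[0.03, 0.08, 0.01], [0.03, 0.07, 0.01], [0.04, 0.06, 0.0], [0.03, 0.05, 0.01], [0.02, 0.04, 0.0], [0.03, 0.03, 0.0], [0.0, 0.0, 0.0], [0.0, 0.0, 0.0]]
max 28.53068523537421 0.11445523142259596 end [ 488.8 -272.7   97.1]
```

Emit:
{"api": "step_arm", "payload": {
  "delta_pos": [
    [-11,0,-15],
    [-10,0,-15],
    [-11,0,-15],
    [-10,0,-15],
    [-11,0,-15],
    [-10,0,-15],
    [7,-2,-8],
    [9,-2,-10],
    [13,-3,-12],
    [15,-3,-13]
  ],
  "turn": [
    [0,0,0],
    [0,0,0],
    [0,0,0],
    [0,0,0],
    [0,0,0],
    [0,0,0],
    [-0.02,0.04,0.02],
    [-0.02,0.05,0.02],
    [-0.02,0.06,0.02],
    [-0.02,0.08,0.03]
  ],
  "grip_force": 30
}}

```text
time: 22.15
tool_pos: [480.0, 95.5, 141.7]
eef_rot: [-0.607, 0.77, 0.162, 0.109]
ft_force: [-0.2, -0.1, -1.6]
opening: 59.4
grasp_force: 33.7
```

Emit:
{"api": "step_arm", "payload": {
  "delta_pos": [
    [18,-4,-13],
    [21,-5,-12],
    [24,-5,-9],
    [25,-7,-7],
    [26,-9,-2],
    [27,-9,2],
    [25,-11,7],
    [23,-11,11],
    [20,-12,14],
    [17,-12,17]
  ],
  "turn": [
    [-0.03,0.08,0.03],
    [-0.02,0.1,0.03],
    [-0.02,0.09,0.03],
    [-0.01,0.11,0.03],
    [-0.01,0.1,0.02],
    [0,0.11,0.03],
    [0.01,0.1,0.02],
    [0.01,0.11,0.02],
    [0.02,0.09,0.01],
    [0.02,0.09,0.01]
  ]
}}

```text
time: 23.15
tool_pos: [483.8, -166.7, 135.6]
eef_rot: [-0.545, 0.775, -0.119, -0.297]
ft_force: [0.8, 0.3, -1.8]
opening: 59.8
grasp_force: 33.7
```

Emit:
{"api": "step_arm", "payload": {
  "delta_pos": [
    [14,-11,18],
    [11,-10,18],
    [8,-8,18],
    [5,-7,16],
    [4,-5,13],
    [2,-4,10],
    [0,0,0],
    [0,0,0]
  ],
  "turn": [
    [0.03,0.08,0.01],
    [0.03,0.07,0.01],
    [0.04,0.06,0],
    [0.03,0.05,0.01],
    [0.02,0.04,0],
    [0.03,0.03,0],
    [0,0,0],
    [0,0,0]
  ]
}}

```text
time: 23.95
tool_pos: [488.3, -272.3, 96.4]
eef_rot: [-0.532, 0.71, -0.277, -0.369]
ft_force: [0.5, 0.9, -1.4]
opening: 59.7
grasp_force: 33.6
```

```bash
python3 - <<'E'
from g2 import *
q,T,s=now()
Z=np.load('T2.npz');T2=(Z['R'],Z['p']);iB2=(B2[0].T,-B2[0].T@B2[1]);Gb=mul(iB2,T2);iG=(Gb[0].T,-Gb[0].T@Gb[1])
B=mul(T,iG);print('beaker now',np.round(B[1],1),'zb',np.round(B[0][:,2],3),'lip yaw',np.degrees(np.arctan2(B[0][1,0],B[0][0,0])))
F=mul(FIN,Gb);print('F',np.round(F[1],1))
emit(lin(T,up(F,6),6)+[up(F,6)],T,.5,.001);print('down in tool',np.round(F[0].T@[0,0,-1],3))
C=cal('wrist');im=robot.snapshot('wrist');sd=robot.snapshot('side');S=cal('side')
R=30/np.cos(np.pi/8)
V=[B[1]+B[0]@np.array(v,float) for v in [[R*np.cos(a),R*np.sin(a),z] for a in np.pi/8+np.arange(8)*np.pi/4 for z in(0,76)]+[[38,0,72.5]]]
for c,i in((C,im),(S,sd)):
    for u in proj(c,V): cv2.circle(i,tuple(int(round(x)) for x in u),1,(0,0,255),-1)
cv=np.zeros((420,790,3),np.uint8);cv[:,:480]=im[:,40:520];cv[:300,485:785]=cv2.resize(sd[200:360,230:390],(300,300));cv2.imwrite('pics/c7.png',cv)
E
```

```text
t 23.95 q [ 0.196  0.532 -0.531  0.874 -1.247 -1.1  ] p [ 488.3 -272.3   96.4] f [ 0.5  0.9 -1.4] open 59.7 gf 33.6
beaker now [ 492.5 -258.2   68.9] zb [-0.  0.  1.] lip yaw -16.208638108291673
F [ 488.9 -272.4   37.5]
DP [[-7.0, 0.0, 5.0], [-7.5, 0.0, 5.0], [-7.0, -0.5, 5.0], [-7.5, 0.0, 5.0], [-7.0, 0.0, 5.5], [-7.5, 0.0, 5.0], [0.0, 0.0, 0.0]]
TN [[0.0, 0.0, 0.0], [-0.001, 0.0, 0.001], [0.0, 0.0, 0.0], [-0.001, 0.0, 0.0], [0.0, 0.0, 0.0], [-0.001, 0.0, 0.001], [0.0, 0.0, 0.0]]
max 9.013878188659973 0.001414213562373095 end [ 488.9 -272.4   43.2]
down in tool [-0.819  0.001  0.574]
```

View pics/c7.png

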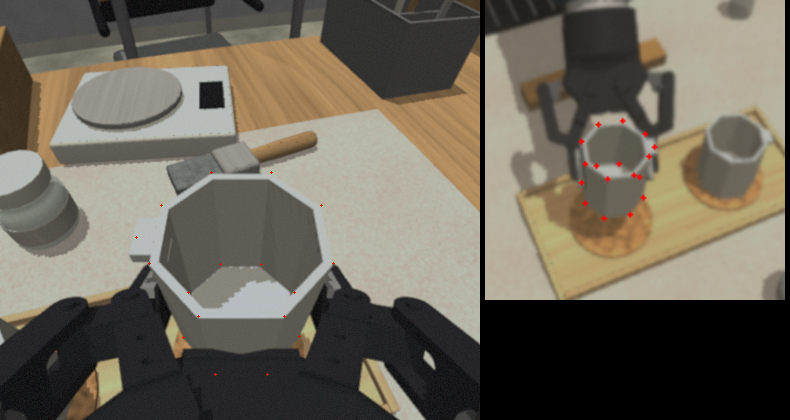

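It is mouth-up with the lip pointing away from the robot, within 2–3 px of the prediction. Lowering.

Emit:
{"api": "step_arm", "payload": {
  "delta_pos": [
    [-7,0,5],
    [-7.5,0,5],
    [-7,-0.5,5],
    [-7.5,0,5],
    [-7,0,5.5],
    [-7.5,0,5],
    [0,0,0]
  ],
  "turn": [
    [0,0,0],
    [-0.001,0,0.001],
    [0,0,0],
    [-0.001,0,0],
    [0,0,0],
    [-0.001,0,0.001],
    [0,0,0]
  ]
}}

```text
time: 24.75
tool_pos: [488.4, -272.8, 42.2]
eef_rot: [-0.531, 0.71, -0.277, -0.37]
ft_force: [-0.0, -1.0, -0.7]
opening: 59.5
grasp_force: 33.7
```

Emit:
{"api": "step_arm", "payload": {
  "delta_pos": [
    [-0.8,0,0.6],
    [-0.8,0,0.6],
    [-0.8,0,0.6],
    [0,0,0]
  ],
  "turn": [
    [0,0,0],
    [0,0,0],
    [0,0,0],
    [0,0,0]
  ]
}}

```text
time: 25.15
tool_pos: [489.1, -272.8, 40.6]
eef_rot: [-0.531, 0.711, -0.278, -0.369]
ft_force: [0.3, -0.3, -1.1]
opening: 59.8
grasp_force: 33.7
```

Emit:
{"api": "step_arm", "payload": {
  "delta_pos": [
    [-0.8,0,0.6],
    [0,0,0]
  ],
  "turn": [
    [0,0,0],
    [0,0,0]
  ]
}}

```text
time: 25.35
tool_pos: [489.0, -272.8, 39.5]
eef_rot: [-0.531, 0.711, -0.277, -0.369]
ft_force: [0.1, 0.0, -0.9]
opening: 59.5
grasp_force: 33.7
```

Emit:
{"api": "step_arm", "payload": {
  "delta_pos": [
    [-0.4,0,0.3],
    [0,0,0]
  ],
  "turn": [
    [0,0,0],
    [0,0,0]
  ]
}}

```text
time: 25.55
tool_pos: [489.0, -272.8, 38.9]
eef_rot: [-0.531, 0.711, -0.277, -0.369]
ft_force: [-0.1, 0.6, -0.7]
opening: 59.7
grasp_force: 33.7
```

Emit:
{"api": "step_arm", "payload": {
  "delta_pos": [
    [-0.4,0,0.3],
    [0,0,0]
  ],
  "turn": [
    [0,0,0],
    [0,0,0]
  ]
}}

```text
time: 25.75
tool_pos: [489.0, -272.9, 38.4]
eef_rot: [-0.531, 0.711, -0.277, -0.369]
ft_force: [-0.7, -0.9, -2.4]
opening: 59.4
grasp_force: 33.7
```

Emit:
{"api": "step_arm", "payload": {
  "delta_pos": [
    [-0.4,0,0.3],
    [0,0,0]
  ],
  "turn": [
    [0,0,0],
    [0,0,0]
  ]
}}

```text
time: 25.95
tool_pos: [489.0, -272.9, 38.0]
eef_rot: [-0.531, 0.71, -0.277, -0.369]
ft_force: [0.2, -0.0, -1.3]
opening: 59.6
grasp_force: 33.7
```

Emit:
{"api": "step_arm", "payload": {
  "delta_pos": [
    [-0.4,0,0.3],
    [0,0,0]
  ],
  "turn": [
    [0,0,0],
    [0,0,0]
  ]
}}

```text
time: 26.15
tool_pos: [489.1, -272.9, 37.9]
eef_rot: [-0.531, 0.71, -0.278, -0.369]
ft_force: [-0.6, 1.6, 2.2]
opening: 59.6
grasp_force: 34.1
```

Emit:
{"api": "step_arm", "payload": {
  "delta_pos": [
    [-0.4,0,0.3],
    [0,0,0]
  ],
  "turn": [
    [0,0,0],
    [0,0,0]
  ]
}}

```text
time: 26.35
tool_pos: [489.1, -273.0, 37.9]
eef_rot: [-0.531, 0.71, -0.278, -0.37]
ft_force: [-1.8, 3.6, 6.1]
opening: 59.5
grasp_force: 34.5
```

Emit:
{"api": "step_arm", "payload": {
  "delta_pos": [
    [0,0,0],
    [0,0,0],
    [0,0,0],
    [0,0,0],
    [0,0,0],
    [0,0,0],
    [0,0,0],
    [0,0,0]
  ],
  "turn": [
    [0,0,0],
    [0,0,0],
    [0,0,0],
    [0,0,0],
    [0,0,0],
    [0,0,0],
    [0,0,0],
    [0,0,0]
  ],
  "fingers": 1
}}

```text
time: 27.15
tool_pos: [489.0, -272.9, 37.0]
eef_rot: [-0.531, 0.711, -0.277, -0.369]
ft_force: [-0.1, 1.0, -0.1]
opening: 85.3
grasp_force: 0.0
```

Emit:
{"api": "step_arm", "payload": {
  "delta_pos": [
    [0,0,-6],
    [0,0,-12],
    [0,0,-18],
    [0,0,-20],
    [0,0,-20],
    [0,0,-20],
    [0,0,-20],
    [0,0,-20],
    [0,0,-20],
    [0,0,0]
  ],
  "turn": [
    [0,0,0],
    [0,0,0],
    [0,0,0],
    [0,0,0],
    [0,0,0],
    [0,0,0],
    [0,0,0],
    [0,0,0],
    [0,0,0],
    [0,0,0]
  ]
}}

```text
time: 28.15
tool_pos: [527.1, -147.5, 128.0]
eef_rot: [-0.532, 0.711, -0.279, -0.367]
ft_force: [0.6, -0.5, -0.1]
opening: 85.5
grasp_force: 0.0
```

```bash
cat > chk.py <<'E'
from h import *
from scipy.optimize import minimize
q,T,s=now()
def samp(a,uv):return cv2.remap(a,uv[:,0].astype(np.float32),uv[:,1].astype(np.float32),1)[:,0]
def octpts(r,n=12):
    v=[az(a)*r/np.cos(np.pi/8) for a in np.pi/8+np.arange(9)*np.pi/4]
    return np.vstack([a+(b-a)*u for a,b in zip(v,v[1:]) for u in (np.arange(n)+.5)/n])
for cam in('wrist','top','side'):
    C=cal(cam);im=robot.snapshot(cam);cv2.imwrite(f'pics/{cam}8.png',im)
    g=cv2.GaussianBlur(cv2.cvtColor(im,6).astype(np.float32),(0,0),.8)
    def score(p):
        R=Rz(p[2]);o=np.array([p[0],p[1],86]);f=lambda r:samp(g,proj(C,octpts(r)@R.T+o))
        lip=samp(g,proj(C,np.array([[x,y,-1] for x in(32,34,36) for y in(-6,-3,0,3,6)],float)@R.T+o)).mean()
        lo=samp(g,proj(C,np.array([[x,y,-1] for x in(34,36) for y in(-11,11)]+[[41,y,-1] for y in(-5,0,5)],float)@R.T+o)).mean()
        return np.clip(f(28.5)-.5*f(25.5)-.5*f(31.5),-40,40).mean()+.3*(lip-lo)
    for nm,c0 in(('beaker',(493,-258)),('model',(634,-260))):
        b=max((score((c0[0]+i,c0[1]+j,a)),c0[0]+i,c0[1]+j,a) for i in range(-6,7,2) for j in range(-6,7,2) for a in np.radians(np.arange(-36,10,5)))
        r=minimize(lambda p:-score(p),b[1:],method='Nelder-Mead',options=dict(initial_simplex=[b[1:],np.add(b[1:],[2,0,0]),np.add(b[1:],[0,2,0]),np.add(b[1:],[0,0,.06])]))
        print(cam,nm,np.round(r.x[:2],1),round(np.degrees(r.x[2]),1),round(-r.fun,1))
E
python3 chk.py
```

```text
t 28.15 q [ 0.414  0.575 -0.311  0.686 -1.455 -1.066] p [ 527.1 -147.5  128. ] f [ 0.6 -0.5 -0.1] open 85.5 gf 0.0
wrist beaker [ 493.5 -258.8] -16.7 43.8
wrist model [ 634.6 -261.3] -20.5 43.7
top beaker [ 492.6 -260.3] -15.4 13.8
top model [ 634.3 -262.5] -19.1 13.2
side beaker [ 493.2 -258.1] -15.1 17.0
side model [ 634. -261.] -19.0 19.5
```

View pics/wrist8.png

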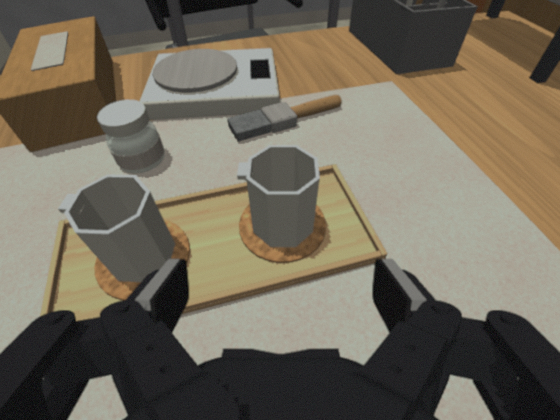

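```bash
cat > chk2.py <<'E'
from h import *
from scipy.optimize import minimize
def samp(a,uv):return cv2.remap(a,uv[:,0].astype(np.float32),uv[:,1].astype(np.float32),1)[:,0]
def octpts(r,n=12):
    v=[az(a)*r/np.cos(np.pi/8) for a in np.pi/8+np.arange(9)*np.pi/4]
    return np.vstack([a+(b-a)*u for a,b in zip(v,v[1:]) for u in (np.arange(n)+.5)/n])
W5=list(np.load('w5.npz').values())
for lab,C,f0 in(('w5',W5,'w5'),('wrist',cal('wrist'),'wrist8'),('side',cal('side'),'side8'),('side0',cal('side'),'side0'),('top',cal('top'),'top8')):
    im=cv2.imread(f'pics/{f0}.png');g=cv2.GaussianBlur(cv2.cvtColor(im,6).astype(np.float32),(0,0),.8)
    for nm,c0 in(('beaker',(493,-258.5)),('model',(634.5,-261))):
        if nm=='beaker' and f0 in('w5','side0'): continue
        out=[]
        for mode in(0,1):   # 0: ring only, 1: lip only
            def score(p):
                R=Rz(p[2]);o=np.array([p[0],p[1],86])
                if mode==0:
                    f=lambda r:samp(g,proj(C,octpts(r)@R.T+o));return np.clip(f(28.5)-f(25.5)*.7-.3*f(31.5),-50,50).mean()
                S=lambda P:samp(g,proj(C,np.array(P,float)@R.T+o))
                return (S([[x,y,-1] for x in(33,35) for y in(-7,7)])-S([[x,y,-1] for x in(33,35) for y in(-10,10)])).mean()
            if mode==0:
                r=max((minimize(lambda p:-score(p),[*c0,a],method='Nelder-Mead',options=dict(initial_simplex=np.array([*c0,a])+[[0,0,0],[1.5,0,0],[0,1.5,0],[0,0,.08]])) for a in np.radians([-30,-20,-10])),key=lambda r:-r.fun)
                ctr=r.x;out.append(round(np.degrees(r.x[2]),1))
            else:
                A=np.radians(np.arange(-35,5,.5));v=np.array([score((ctr[0],ctr[1],a)) for a in A]);w=np.clip(v-v.max()*.6,0,None);out.append(round(np.degrees((A*w).sum()/w.sum()),1))
        print(lab,nm,np.round(ctr[:2],1),'ring',out[0],'lip',out[1])
E
python3 chk2.py
```

```text
w5 model [ 634.9 -261. ] ring -19.0 lip -16.5
wrist beaker [ 491.1 -259.1] ring -15.5 lip -16.0
wrist model [ 630.6 -261.3] ring -18.2 lip -20.7
side beaker [ 493.4 -257.9] ring -15.6 lip -15.2
side model [ 634.7 -260.6] ring -18.1 lip -18.1
side0 model [ 634.6 -260.7] ring -18.2 lip -18.1
top beaker [ 492.7 -260.2] ring -16.8 lip -15.9
top model [ 634.4 -262.5] ring -19.8 lip -20.1
```

```bash
python3 -c "
from station import robot
print(robot.hand_in())"
```

```text
the job is handed in; nothing more can be done
None
```

The beaker stands mouth-up on the empty coaster, about 1 mm off centre, with its lip within about 3° of the model's. Set-downs were gentle, nothing else was disturbed as far as I saw, and I handed it in at about 28 s; no verdict was returned.

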